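# Stock the child-safe medicine box

### The job

Stock the child-safe medicine box: push its hidden catch with the key, through the plain hole in the deck, so that the lid springs fully open; put all the medicines that are out on the worktop (dropper bottles, blue bottle, amber pill jar, carton) inside; and press the lid shut until the catch snaps in. Then restart the box's timer by pressing its recessed orange button all the way down with the key, and stand the key fully home in its wooden block. The spice jars stay standing where they are.

Things in the scene. Friction and masses are not known exactly. Their poses are not given: they have to be found in the camera images.
- medbox: White child-safe medicine box with a green cross, fixed, 124 mm high shut. Origin: centre of its underside; x to the back (hinge), y left. In its frame, mm: grey front deck x -115 to -60, top z 60; behind it the bay, inner walls at x -55 and 110, y -120 and 120, floor z 7, rim z 60; the box's sides are at x -115 and 115, y -125 and 125. With the lid shut, things up to 110 mm high fit in the bay.
- release_hole (a point): Middle of the plain hole with a dark steel ring in the deck, 16 mm wide, at deck height (60 mm above the worktop), nearer the left end of the deck, 36 mm in front of the shut lid. Straight below it, 28 mm under the deck's top, lies the tail of the spring catch (a steel plate 36 x 24 mm).
- timer_hole (a point): Middle of the hole with an orange ring in the deck beside the small display, 16 mm wide, at deck height, 36 mm in front of the shut lid. The orange timer button lies in it, its top 8 mm below the deck's top.
- box_floor (a point): Centre of the floor of the bay (165 mm along the box's x by 240 mm along its y).
- lid_hinge (a point): Middle of the lid's hinge axis (the axis is parallel to the box's y), at the box's back edge, 62 mm above the worktop.
- lid_tab (a point): On the lid: middle of the upper face of the green thumb tab at the front wall's lower edge (24 mm out, 70 wide, 7 thick). Lid shut: 187 mm before the hinge axis, 9 mm above it; the front wall is 175 mm before it, 60 mm high. Lid open, the tab stands up: a fingertip set down behind it, in the corner of tab and wall, can draw the lid forwards and down and at last press on the tab.
- lid (a joint): Lid angle in rad: 0 shut (it rests near 0.005 on the catch), 1.75 fully open, a little past upright. When the catch lets go a spring opens it to the stop within about 2 s and holds it there; it takes about 2 N at the tab to bring it down and about 7 N to snap it in. Pressed down it goes to -0.02.
- catch (a joint): Angle of the spring catch in rad: 0 at rest (lid held), the lid is let go between 0.22 and 0.28 (tail pushed down 6 to 7 mm), stop at 0.45 (11 mm). Pushing its tail down takes 2 to 4 N.
- timer_button (a joint): Travel of the timer button in m: 0 out, 0.005 fully down; it takes 1.5 to 4 N and springs back.
- key: The key: a round light wooden handle with a green band, 24 mm thick and 46 mm long, on top of a flange 34 mm wide and 5 mm thick, with a steel dowel pin 10 mm thick and 46 mm long below it. Origin: the tip of the pin; z runs up along the pin to the handle, which spans 51 to 97 mm above the tip. It stands upright in its block, the flange on the block's top.
- key_seat (a point): Middle of the mouth of the hole (15 mm wide, with a chamfer of 3 mm, going right through) in the top of the fixed wooden key block, 60 x 60 x 48 mm, 48 mm above the worktop. With the key home the tip of its pin lies 46 mm below this point.
- key_block: The fixed wooden key block, 60 x 60 x 48 mm. Origin: centre of its underside.
- dropper_a: Brown dropper bottle with a white label and a black rubber top, 33 mm thick and 102 mm high; the body is 33 mm thick with a round shoulder up to about 68 mm, the black collar above it (to 77 mm) is 24 mm thick, the rubber top 12 mm. Origin: centre of its underside, z up. A medicine; may be absent.
- dropper_b: Second dropper bottle, the same as the first. A medicine; may be absent.
- blue_bottle: Blue round bottle with a green cap, 46 mm thick and 84 mm high. Origin: centre of its underside, z up. A medicine; may be absent.
- pill_jar: Amber pill jar with a white cap and a paper label, 60 mm thick (cap 58 mm) and 68 mm high. Origin: centre of its underside, z up. A medicine; may be absent.
- carton: White medicine carton with a blue band, 58 mm (its x) by 66 mm (its y) and 70 mm high. Origin: centre of its underside. A medicine; may be absent.
- jar_cumin: Spice jar with a black cap, 41 mm thick and 105 mm high, stays where it is. Origin: centre of its underside.
- jar_oregano: Spice jar with a black cap, 41 mm thick and 105 mm high, stays where it is. Origin: centre of its underside.
- mug: Green and white mug, fixed, 78 mm thick and 101 mm high, standing behind the jars; stays. Origin: middle of its underside with the handle, some 20 mm from the axis of the cup.
There are look-alikes about, which are no part of the job. Leave any purple or red look-alike of the jar_cumin alone. What is shaped like the blue_bottle but red is not meant.

How it is judged:
On the way, in this order (a step that is already met when the one before it is completed fails the run):
1. the catch is pushed back with the key through the plain hole (value of joint catch above 0.2 rad and contact force between key and medbox above 0.5 N), for 0.05 s.
2. the lid has sprung fully open (value of joint lid above 1.5 rad), for 0.2 s.
3. every medicine is in the box and the lid is shut and caught (x of dropper_a in the frame of medbox between -0.056 and 0.111 m and y of dropper_a in the frame of medbox between -0.121 and 0.121 m and z of dropper_a in the frame of medbox between 0 and 0.11 m and x of dropper_b in the frame of medbox between -0.056 and 0.111 m and y of dropper_b in the frame of medbox between -0.121 and 0.121 m and z of dropper_b in the frame of medbox between 0 and 0.11 m and x of blue_bottle in the frame of medbox between -0.056 and 0.111 m and y of blue_bottle in the frame of medbox between -0.121 and 0.121 m and z of blue_bottle in the frame of medbox between 0 and 0.11 m and x of pill_jar in the frame of medbox between -0.056 and 0.111 m and y of pill_jar in the frame of medbox between -0.121 and 0.121 m and z of pill_jar in the frame of medbox between 0 and 0.11 m and x of carton in the frame of medbox between -0.056 and 0.111 m and y of carton in the frame of medbox between -0.121 and 0.121 m and z of carton in the frame of medbox between 0 and 0.11 m and value of joint lid below 0.03 rad and value of joint catch below 0.08 rad), for 0.3 s.
4. the timer button is pressed down with the key, the lid being shut (value of joint timer_button above 0.004 m and contact force between key and medbox above 1 N and value of joint lid below 0.03 rad), for 0.1 s.
At the end, for the whole second after the job is handed in: Every medicine present is inside the bay; lid shut (under 0.03 rad) and caught (catch under 0.08 rad); timer button out again; key upright and at rest in its block, within 8 mm of the hole's axis, tip under 6 mm above the worktop; spice jars upright (all of step 3 and value of joint timer_button below 0.001 m and horizontal distance between key and key_seat below 0.008 m and height (world z) of key below 0.006 m and angle between key's own z axis and vertical below 0.1 rad and linear speed of key below 0.02 m/s and angle between each of jar_cumin, jar_oregano's own z axis and vertical below 0.3 rad); the robot touches nothing.
It fails at once if a spice jar is knocked over or carried off (more than 80 mm from its place) (distance of any of jar_cumin, jar_oregano from where it was at the start of the episode above 0.08 m or angle between any of jar_cumin, jar_oregano's own z axis and vertical above 0.7 rad).
Of dropper_a, dropper_b, blue_bottle, pill_jar, carton only 3 to 5 are there at a start; the rules pass over those that are not, and their reading is None.
At some moment in a run one of pill_jar, carton may be knocked a few centimetres aside while the robot is not near it.
It also fails if it takes over 210 s, if anything falls off the work surface, if the arm or the gripper's body presses on something with over 40 N, if the wrist force passes 120 N, or if a joint passes its speed limit or range.

### The arm

A 6-joint arm with a two-finger parallel gripper is mounted at the origin on a cart in front of the work surface, level with it; the furniture and walls round the work are solid. World frame = base frame: x ahead of the robot, y to its left, z up, the work surface at z = 0. Lengths are in m, angles in rad, forces in N, time in s.
With the tool pointing down it reaches from about 0.375 to 0.9 m from the base axis. Payload 3.1 kg.
Tool frame: the origin (TCP) lies at the very end of the fingers, on their centre line; the grasp point (between the pads) lies 19 mm behind it; z points along the fingers, y is the direction in which the jaws open and shut (so a half turn about z gives the same grasp; the last joint's range is limited). The gripper opens to 85 mm and grips with 20 to 120 N. Pads are 22 mm wide; open, the fingers measure 114 mm over their backs; the gripper's body (76 mm by 85 mm) begins 54 mm behind the grasp point. The pads swing forward as they close: fully open they stand 13 mm farther back than shut.
Start: joints at [0.975, 0.527, 1.433, -0, 1.181, -0.178], TCP at [0.254, 0.571, 0.231] pointing down, gripper open.
Joint ranges: [-3.08, 3.08], [-0.75, 2.2], [0.22, 2.44], [-1.43, 4.57], [0, 2.65], [-2.85, 2.85]. Speed limits (rad/s): [2.79, 2.79, 3.14, 3.14, 3.14, 3.14].

### API

Orientations are given as a unit quaternion [x, y, z, w].
In Python, from station import manip gives the robot as it stands. The module is installed in compiled form; this text tells all that it offers.
- The arm moves only by the tool send_rows, never from a script. Its argument "commands" is a list of rows, each an object with "delta_pos": the shift along the world's x, y, z in cm, a list of three; "yaw": the turn about the world's z in rad. A call has 1 to 10 rows; each row shifts and turns the pose as measured when the row begins; what a row does not reach is not made up. A row lasts 1/8 s, in which the tool goes at most 62.5 mm and 10.7 degrees, less where a joint would pass 70% of its speed; a pose out of reach is approached as far as the arm can. A call is refused whole if a number of a shift passes 6.25 or a number of a turn 0.188, either way. A call with a gripper value outside its range is refused whole. "grip" is the closure, from -1 (fully open) to 1 (shut), set as the call begins (left out, the last holds). The fingers move at their own pace and stop on an object; "force" is the grip in N (left out, the last holds). Time passes only in rows, so rows that do not move let the fingers close. It gives the time, the measured TCP pose, the force and the opening at its end, in the units of the state.
- manip.sense(): the state, without advancing time (a new reading comes with each control period).
- manip.snapshot(name): name is "scene" or "top"; returns the picture (400x640x3 uint8, blue, green, red); there is no depth.
- manip.get_calibration(name): a dict with "fx", "fy", "cx", "cy" (pixels), "world_to_cam" (4x4, takes a point from world to camera coordinates). Camera axes: x right, y down, z forward; pixel columns grow to the right and rows downward; lengths in m; the calibration is good to about 2 mm. A picture is of the moment at which its call begins. get_calibration takes no time and is no camera call.
- manip.sign_off(): hands the job in, once; it reports no verdict.
The state is a dict: "t": time; "q": joint angles; "qd": joint speeds; "tau": joint torques, N m; "tcp_pos": TCP position; "tool_rot": TCP orientation; "force": force on the tool from outside, world axes, zero at the start; "ft_torque": the same for the moment, N m; "finger_gap": opening from 0.0 (shut) to 1.0 (fully open).
Only numpy, scipy, OpenCV 4.12 (cv2) and the standard library are available. Lean on these libraries where they do the work, as an engineer would, in place of code of your own. Each camera call takes 0.05 s, during which the arm holds its last target. There are 200 camera calls.

## Working session

There is one attempt and no reset: what is moved stays moved. The work goes in short steps, Python scripts to look and compute and a tool call to move; the robot and the scene stay as the last step left them, time stands still between calls to the robot, and variables do not carry over. Pictures are saved under pics/ and viewed, about 12 in all and at most 16, crops included, and the job is handed in when it is done.

Besides the shell and the picture viewer there is one more tool, called after ">>>" in YAML: its name, and indented under it one key for each argument. send_rows: Moves the arm, as the interface text tells. Its arguments: {"type":"object","properties":{"commands":{"type":"array","items":{"type":"object","properties":{"delta_pos":{"type":"array","items":{"type":"number"}},"yaw":{"type":"number"}}}},"grip":{"type":"number"},"force":{"type":"number"}},"required":["commands"]}

```bash
mkdir -p pics; cat > h.py <<'E'
import numpy as np, cv2
from station import manip
def snap(n,f=None):
    im=manip.snapshot(n)
    if f: cv2.imwrite('pics/'+f,im)
    return im
def ray(n,u,v):
    c=manip.get_calibration(n);M=np.array(c["world_to_cam"]);R=M[:3,:3];t=M[:3,3]
    d=R.T@np.array([(u-c["cx"])/c["fx"],(v-c["cy"])/c["fy"],1]);return -R.T@t,d/np.linalg.norm(d)
def onz(n,u,v,z):
    o,d=ray(n,u,v);return o+d*(z-o[2])/d[2]
def proj(n,p):
    c=manip.get_calibration(n);M=np.array(c["world_to_cam"]);q=M[:3,:3]@np.array(p)+M[:3,3]
    return np.array([c["fx"]*q[0]/q[2]+c["cx"],c["fy"]*q[1]/q[2]+c["cy"]])
E
python3 - <<'E'
from h import *
a=snap('scene','s0.png');b=snap('top','t0.png')
for n in('scene','top'):
  c=manip.get_calibration(n);print(n,c['fx'],c['cx'],c['cy'],ray(n,320,200))
print(manip.sense())
E
```

```text
scene 504.2287861946224 319.839879618781 198.72791455630448 (array([-0.15663577, -0.67102682,  0.55198313]), array([ 0.66846984,  0.61128436, -0.42365021]))
top 397.1987163217951 320.9018962877732 201.55461223000924 (array([0.43321742, 0.00231848, 1.10710517]), array([ 0.15946142,  0.00873837, -0.98716549]))
{'t': 0.1, 'q': array([ 9.74486650e-01,  5.28402004e-01,  1.43376272e+00,  3.71996371e-05,
        1.18140182e+00, -1.78506053e-01]), 'qd': array([ 0.00080098, -0.00327362, -0.00092539,  0.00137471,  0.0010693 ,
       -0.00073902]), 'tau': array([ 1.62274505e-04, -4.43303955e+01, -1.78585500e+01, -2.22736471e-04,
        3.79515768e-03,  3.00828981e-05]), 'tcp_pos': array([0.25320014, 0.57071856, 0.23041742]), 'tool_rot': array([ 2.07392536e-01,  9.78257309e-01, -9.07305166e-04, -3.88783095e-04]), 'force': array([0.29538122, 0.16398605, 0.10731414]), 'ft_torque': array([-0.00472057, -0.08927741,  0.01620448]), 'finger_gap': 1.000262690021453}
```

View pics/s0.png

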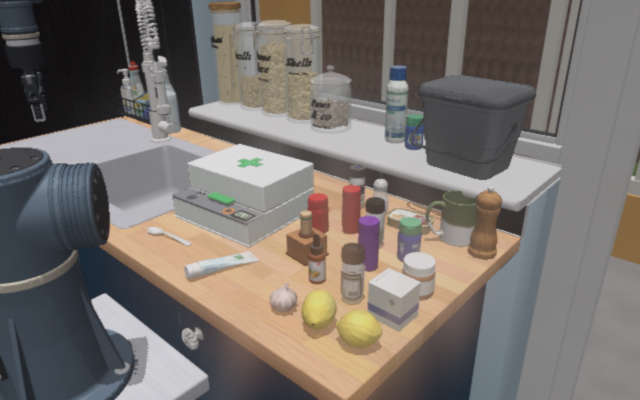

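View pics/t0.png

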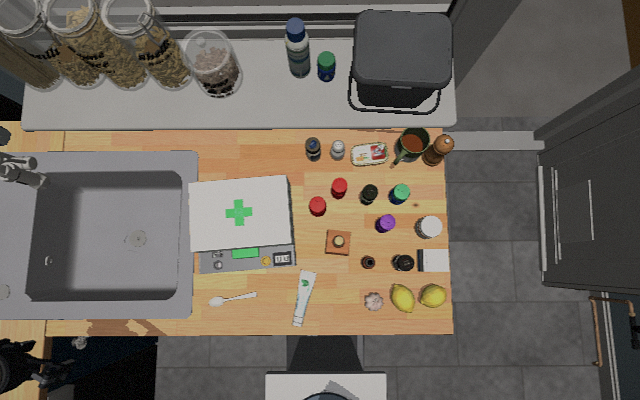

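```bash
python3 - <<'E'
import cv2
a=cv2.imread('pics/s0.png')[145:355,165:480];b=cv2.imread('pics/t0.png')[125:325,185:455]
cv2.imwrite('pics/c1.png',cv2.resize(a,None,fx=2.5,fy=2.5,interpolation=cv2.INTER_CUBIC))
cv2.imwrite('pics/c2.png',cv2.resize(b,None,fx=2.96,fy=2.96,interpolation=cv2.INTER_CUBIC))
E
```

```text
(no output)
```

View pics/c1.png

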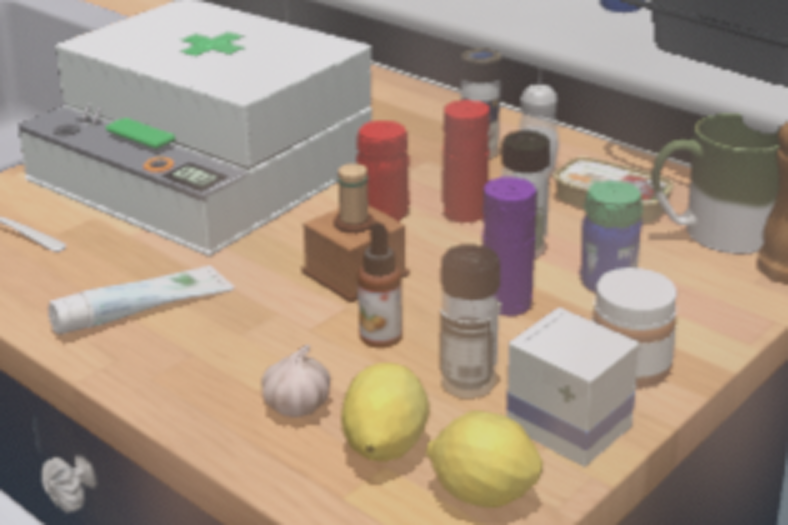

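View pics/c2.png

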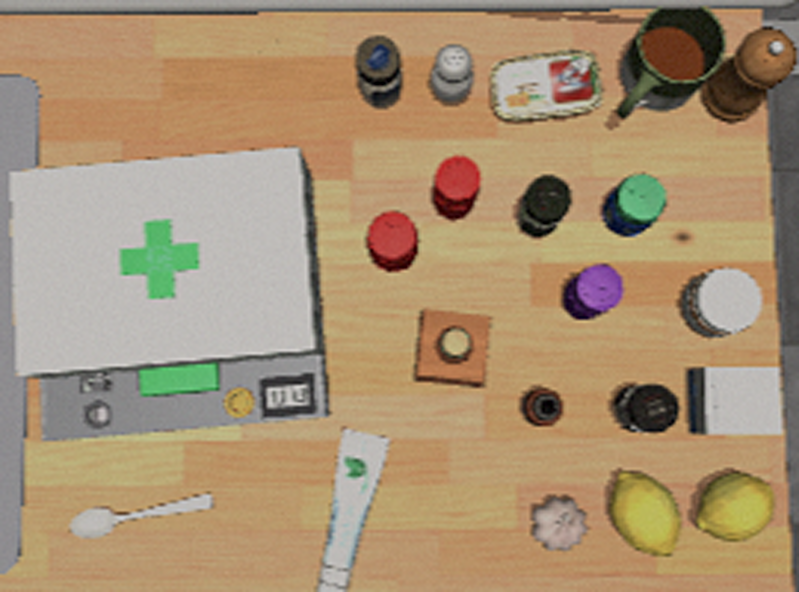

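```bash
python3 - <<'E'
from h import *
s=1/2.96
P=lambda x,y:(185+(x+.5)*s-.5,125+(y+.5)*s-.5)
print('lid',*[onz('top',*P(*p),.124)[:2].round(4) for p in [(12,172),(302,150),(315,355),(17,375)]])
print('deck',*[onz('top',*P(*p),.06)[:2].round(4) for p in [(43,438),(327,413)]])
for n,p,z in [('rel',(97,414),.06),('tim',(239,402),.06),('keytop',(455,344),.097+.002),('drop',(545,407),.102),('blue',(642,197),.084),('pill',(729,300),.068),('jarA',(550,197),.105),('jarB',(655,406),.105),('purple',(599,290),.105),('red1',(393,231),.084),('red2',(459,180),.105)]:
  print(n,onz('top',*P(*p),z)[:2].round(4))
print('block',*[onz('top',*P(*p),.048)[:2].round(4) for p in [(423,310),(490,315),(484,386),(416,380)]])
print('carton',*[onz('top',*P(*p),.07)[:2].round(4) for p in [(705,368),(781,368),(782,434),(705,434)]])
t=cv2.imread('pics/t0.png');c=cv2.imread('pics/s0.png')
def cent(im,lo,hi,x0,y0,x1,y1):
  h=cv2.cvtColor(im,cv2.COLOR_BGR2HSV)[y0:y1,x0:x1];m=cv2.inRange(h,lo,hi);n=max(((cv2.connectedComponentsWithStats(m)[2][1:,4].max()) if m.any() else 0),0)
  k,l,st,ce=cv2.connectedComponentsWithStats(m);i=1+st[1:,4].argmax();return ce[i]+[x0,y0],st[i]
u,st=cent(t,(12,120,120),(28,255,255),258,254,273,268);print('tim top',u,st,onz('top',*u,.06))
# scene crops: points
Q=lambda x,y:(165+(x+.5)/2.5-.5,145+(y+.5)/2.5-.5)
for n,p,z in [('rel',(68,129),.06),('tim',(158,165),.06),('keytop',(353,172),.097+.002),('drop',(377,228),.102),('blue',(614,192),.084),('pill',(636,287),.068),('jarA',(526,141),.105),('jarB',(470,258),.105),('deckFR',(211,207),.06),('deckFL',(22,128),.06)]:
  print('S',n,onz('scene',*Q(*p),z)[:2].round(4))
E
```

```text
lid [0.6385 0.343 ] [0.6559 0.0951] [0.4812 0.0829] [0.4661 0.3309]
deck [0.4131 0.3269] [0.4334 0.0773]
rel [0.4337 0.2801]
tim [0.4434 0.155 ]
keytop [ 0.491  -0.0347]
drop [ 0.4373 -0.1099]
blue [ 0.6202 -0.202 ]
pill [ 0.53   -0.2785]
jarA [ 0.617  -0.1183]
jarB [ 0.4376 -0.202 ]
purple [ 0.5359 -0.1581]
red1 [0.5914 0.0181]
red2 [ 0.6325 -0.0397]
block [ 0.5247 -0.0081] [ 0.5198 -0.0684] [ 0.4564 -0.062 ] [ 0.4621 -0.0013]
carton [ 0.4704 -0.2541] [ 0.47   -0.3205] [ 0.4131 -0.3182] [ 0.4135 -0.2515]
tim top [265.30985915 260.49295775] [ 3  2  9 10 71] [0.44340287 0.15523702 0.06      ]
S rel [0.4401 0.2846]
S tim [0.4465 0.1578]
S keytop [ 0.4924 -0.0385]
S drop [ 0.433  -0.1191]
S blue [ 0.6226 -0.2015]
S pill [ 0.5342 -0.2782]
S jarA [ 0.6182 -0.1172]
S jarB [ 0.4394 -0.2008]
S deckFR [0.4251 0.0614]
S deckFL [0.4131 0.3203]
```

>>> send_rows:
  commands:
    - {"delta_pos": [2.4,-6.0,0],"yaw": 0.05}
    - {"delta_pos": [2.4,-6.0,0],"yaw": 0.05}
    - {"delta_pos": [2.4,-6.0,0],"yaw": 0.05}
    - {"delta_pos": [2.4,-6.0,0],"yaw": 0.05}
    - {"delta_pos": [2.4,-6.0,0],"yaw": 0.05}
    - {"delta_pos": [2.4,-6.0,0],"yaw": 0.05}
    - {"delta_pos": [2.4,-6.0,0],"yaw": 0.05}
    - {"delta_pos": [2.4,-6.0,0],"yaw": 0.05}
    - {"delta_pos": [2.4,-6.0,0],"yaw": 0.05}
    - {"delta_pos": [2.4,-6.0,0],"yaw": 0.05}
  grip: -1
  force: 40

```text
t: 1.35
tcp_pos: [0.4832, -0.0121, 0.2282]
tool_rot: [-0.054, 0.999, -0.0, 0.0]
force: [-0.0, 1.3, -0.4]
finger_gap: 0.999
```

>>> send_rows:
  commands:
    - {"delta_pos": [0.4,-1.2,0],"yaw": -0.035}
    - {"delta_pos": [0.4,-1.2,0]}
    - {"delta_pos": [0,0,-4]}
    - {"delta_pos": [0,0,-4]}
    - {"delta_pos": [0,0,-3]}
    - {"delta_pos": [0,0,-1.5]}
    - {"delta_pos": [0,0,0]}

```text
validation failed for argument at $.co...
```

```bash
python3 - <<'E'
from h import *
a=snap('scene');b=snap('top');s=manip.sense();print(s['tcp_pos'],proj('top',s['tcp_pos']),proj('scene',s['tcp_pos']),s['force'])
A=cv2.resize(a[190:290,255:355],None,fx=4,fy=4,interpolation=2);B=cv2.resize(b[190:290,290:390],None,fx=4,fy=4,interpolation=2)
cv2.imwrite('pics/k1.png',np.hstack([A,B]))
E
```

```text
[ 0.48644964 -0.01604104  0.2285258 ] [332.06984362 239.61529114] [293.39090387 150.79045521] [0.02984574 0.16507742 0.70061639]
```

View pics/k1.png

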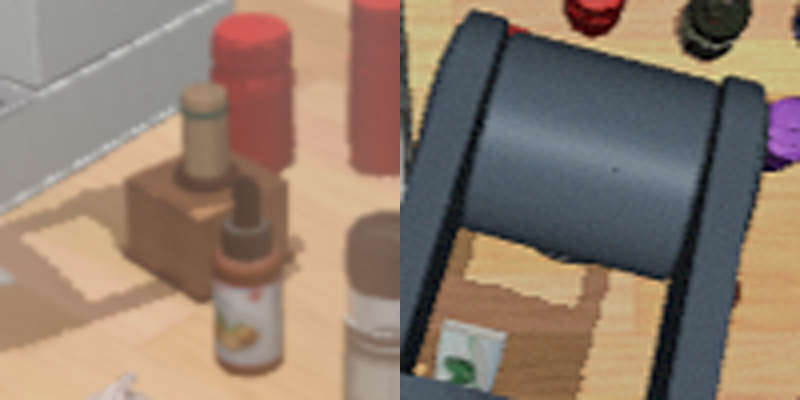

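>>> send_rows:
  commands:
    - {"delta_pos": [0.25,-1.0,0],"yaw": -0.035}
    - {"delta_pos": [0.25,-1.0,0],"yaw": 0}
    - {"delta_pos": [0,0,-3],"yaw": 0}
    - {"delta_pos": [0,0,-3],"yaw": 0}
    - {"delta_pos": [0,0,-3],"yaw": 0}
    - {"delta_pos": [0,0,-1.5],"yaw": 0}
    - {"delta_pos": [0,0,0],"yaw": 0}

```text
t: 2.33
tcp_pos: [0.4901, -0.0329, 0.1209]
tool_rot: [-0.035, 0.999, -0.001, 0.002]
force: [-0.1, -0.8, -0.9]
finger_gap: 1.0
```

```bash
python3 - <<'E'
from h import *
a=snap('scene');s=manip.sense();print(s['tcp_pos'],proj('scene',s['tcp_pos']),s['force'])
cv2.imwrite('pics/k2.png',cv2.resize(a[150:290,235:375],None,fx=4,fy=4,interpolation=2))
E
```

```text
[ 0.49051446 -0.03297239  0.12150505] [302.91871176 202.91005136] [0.13148902 0.26222179 0.45604576]
```

View pics/k2.png

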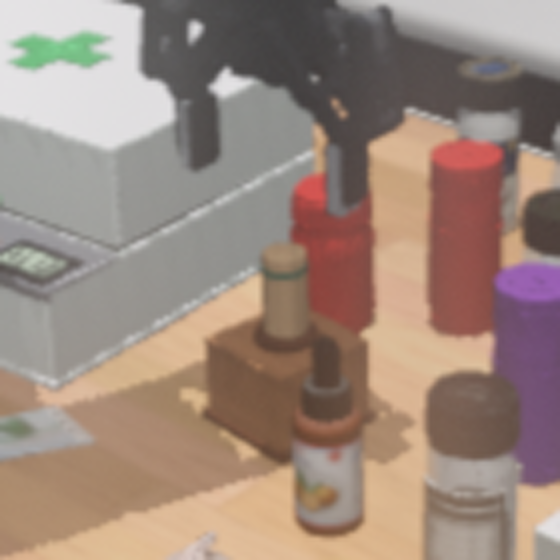

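>>> send_rows:
  commands:
    - {"delta_pos": [0.1,-0.35,-2],"yaw": 0}
    - {"delta_pos": [0,0,-2],"yaw": 0}
    - {"delta_pos": [0,0,-1.5],"yaw": 0}
    - {"delta_pos": [0,0,-0.6],"yaw": 0}
    - {"delta_pos": [0,0,0],"yaw": 0}

```text
t: 3.0
tcp_pos: [0.4951, -0.036, 0.063]
tool_rot: [-0.037, 0.999, -0.003, 0.007]
force: [-0.8, 0.4, -0.3]
finger_gap: 1.002
```

>>> send_rows:
  commands:
    - {"delta_pos": [0,0,0],"yaw": 0}
    - {"delta_pos": [0,0,0],"yaw": 0}
    - {"delta_pos": [0,0,0],"yaw": 0}
    - {"delta_pos": [0,0,0],"yaw": 0}
    - {"delta_pos": [0,0,0],"yaw": 0}
    - {"delta_pos": [0,0,0],"yaw": 0}
  grip: 1
  force: 60

```text
t: 3.75
tcp_pos: [0.4961, -0.0362, 0.0647]
tool_rot: [-0.037, 0.999, -0.004, 0.009]
force: [-0.3, -0.4, 0.0]
finger_gap: 0.267
```

>>> send_rows:
  commands:
    - {"delta_pos": [0,0,2.5],"yaw": 0}
    - {"delta_pos": [0,0,4],"yaw": 0}
    - {"delta_pos": [0,0,4],"yaw": 0}
    - {"delta_pos": [0,0,4],"yaw": 0}
    - {"delta_pos": [-1,5,0],"yaw": 0}
    - {"delta_pos": [-1,5,0],"yaw": 0}
    - {"delta_pos": [-1,5,0],"yaw": 0}
    - {"delta_pos": [-1,5,0],"yaw": 0}
    - {"delta_pos": [-1,5,0],"yaw": 0}
    - {"delta_pos": [-0.5,5,0],"yaw": 0}

```text
t: 5.0
tcp_pos: [0.4387, 0.2683, 0.2131]
tool_rot: [-0.032, 0.999, -0.004, 0.009]
force: [1.6, 0.6, -0.2]
finger_gap: 0.268
```

>>> send_rows:
  commands:
    - {"delta_pos": [0,1,-1],"yaw": 0}
    - {"delta_pos": [0,0,-3],"yaw": 0}
    - {"delta_pos": [0,0,-1.5],"yaw": 0}
    - {"delta_pos": [0,0,-0.5],"yaw": 0}
    - {"delta_pos": [0,0,0],"yaw": 0}

```text
t: 5.62
tcp_pos: [0.437, 0.2793, 0.1496]
tool_rot: [-0.035, 0.999, -0.005, 0.008]
force: [-0.1, 0.3, -1.4]
finger_gap: 0.267
```

```bash
python3 - <<'E'
from h import *
a=snap('scene');b=snap('top');s=manip.sense();p=s['tcp_pos'];print(p,s['tool_rot'],s['force'],s['finger_gap'])
from scipy.spatial.transform import Rotation as R
tip=p+R.from_quat(s['tool_rot']).apply([-.0045,0,.0627]);tip2=p+R.from_quat(s['tool_rot']).apply([.0045,0,.0627]);print(tip,tip2,proj('scene',tip),proj('scene',tip2),proj('top',tip))
A=cv2.resize(a[135:255,165:285],None,fx=4,fy=4,interpolation=2);B=cv2.resize(b[230:305,190:265],None,fx=4,fy=4,interpolation=2)
B=cv2.copyMakeBorder(B,0,180,0,0,0);cv2.imwrite('pics/r1.png',np.hstack([A,B]))
E
```

```text
[0.43746715 0.27963032 0.15032402] [-0.03501514  0.99934027 -0.00448175  0.00853717] [-0.21128517 -0.13659547 -0.35040612] 0.2669148320442621
[0.44304499 0.27942144 0.08771105] [0.43406837 0.2787909  0.0875603 ] [192.80094617 185.70952793] [189.73326919 187.01800557] [214.94273788 260.82816455]
```

View pics/r1.png

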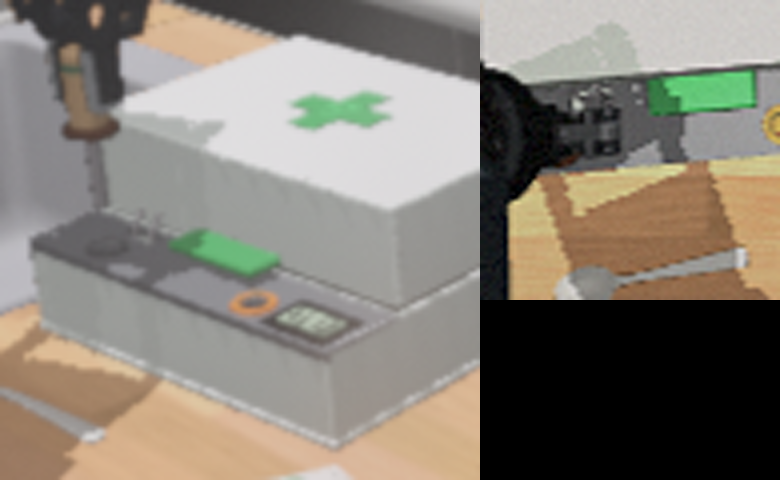

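```bash
python3 - <<'E'
from h import *
a=snap('scene')
for p in [(191.1,195.6),(191.5,195.8),(192,196.2)]: print(onz('scene',*p,.06))
for p in [(.4347,.2801,.06),(.4365,.281,.06),(.4395,.283,.06)]: print(proj('scene',p))
# orange ring outer centroid in scene
h=cv2.cvtColor(a,cv2.COLOR_BGR2HSV)[200:218,215:240];m=cv2.inRange(h,(5,110,100),(22,255,255));c=max(cv2.findContours(m,0,1)[0],key=cv2.contourArea);e=cv2.fitEllipse(c);print(e,onz('scene',e[0][0]+215,e[0][1]+200,.0605))
cv2.imwrite('pics/r2.png',cv2.resize(a[175:215,175:245],None,fx=9,fy=9,interpolation=2))
E
```

```text
[0.44119461 0.28939842 0.06      ]
[0.44113534 0.28769799 0.06      ]
[0.44055627 0.28485537 0.06      ]
[191.0981434  197.53852049]
[191.51642771 197.18971884]
[192.08632654 196.55375786]
((13.198582649230957, 10.488835334777832), (3.2799344062805176, 10.464016914367676), 84.503173828125) [0.44700395 0.15733235 0.0605    ]
```

View pics/r2.png

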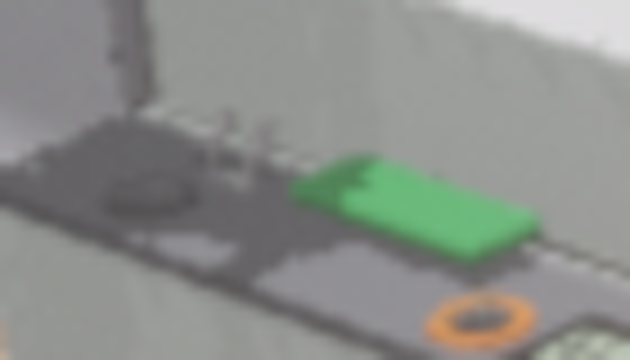

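>>> send_rows:
  commands:
    - {"delta_pos": [0.3,0.3,0],"yaw": 0}
    - {"delta_pos": [0,0,-1],"yaw": 0}
    - {"delta_pos": [0,0,-1],"yaw": 0}
    - {"delta_pos": [0,0,-0.7],"yaw": 0}
    - {"delta_pos": [0,0,-0.6],"yaw": 0}
    - {"delta_pos": [0,0,-0.5],"yaw": 0}

```text
t: 6.52
tcp_pos: [0.4463, 0.2844, 0.1208]
tool_rot: [-0.036, 0.999, -0.003, 0.016]
force: [-5.7, -4.7, 43.6]
finger_gap: 0.262
```

>>> send_rows:
  commands:
    - {"delta_pos": [0,0,1],"yaw": 0}
    - {"delta_pos": [0,0,0.7],"yaw": 0}
    - {"delta_pos": [0,0,0],"yaw": 0}

```text
t: 6.9
tcp_pos: [0.4466, 0.2845, 0.1389]
tool_rot: [-0.036, 0.999, -0.003, 0.017]
force: [-0.8, -0.7, -0.3]
finger_gap: 0.266
```

```bash
cat >> h.py <<'E'
from scipy.spatial.transform import Rotation as Rt
def tip(off=(.0045,0,.0627)):
    s=manip.sense();p=s['tcp_pos']+Rt.from_quat(s['tool_rot']).apply(off);print('tcp',s['tcp_pos'].round(4),'rot',s['tool_rot'].round(4),'F',s['force'].round(1),'tip',p.round(4),proj('scene',p).round(1));return p
E
python3 - <<'E'
from h import *
a=snap('scene');p=tip();tip((.0045,0,-.0343))
print(proj('scene',[.437,.282,.06]))
cv2.imwrite('pics/r3.png',cv2.resize(a[140:215,165:245],None,fx=8,fy=8,interpolation=2))
E
```

```text
tcp [0.4463 0.2844 0.1385] rot [-0.0361  0.9992 -0.0029  0.0166] F [ 0.6  0.5 -0.5] tip [0.4439 0.2837 0.0757] [192.7 189.8]
tcp [0.4463 0.2844 0.1385] rot [-0.0361  0.9992 -0.0029  0.0166] F [ 0.6  0.5 -0.5] tip [0.4407 0.2842 0.1727] [186.1 151.1]
[191.44551376 197.00729426]
```

View pics/r3.png

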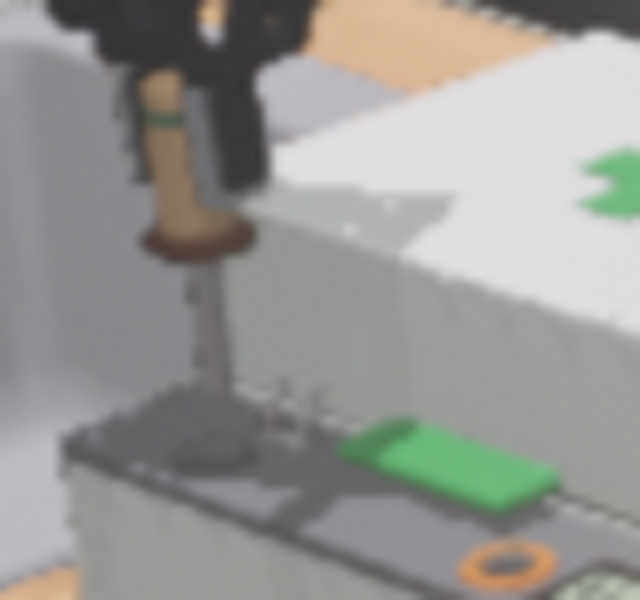

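>>> send_rows:
  commands:
    - {"delta_pos": [-0.6,-0.3,0],"yaw": 0}
    - {"delta_pos": [0,0,0],"yaw": 0}

```text
t: 7.2
tcp_pos: [0.4387, 0.2807, 0.137]
tool_rot: [-0.036, 0.999, -0.003, 0.015]
force: [-0.2, -0.6, -0.2]
finger_gap: 0.264
```

```bash
python3 - <<'E'
from h import *
tip()
E
```

```text
tcp [0.4387 0.2807 0.137 ] rot [-0.0361  0.9992 -0.0035  0.0148] F [-0.2 -0.6 -0.2] tip [0.4361 0.28   0.0742] [190.9 191.8]
```

>>> send_rows:
  commands:
    - {"delta_pos": [0,0.05,-0.7],"yaw": 0}
    - {"delta_pos": [-0.05,0,-0.6],"yaw": 0}
    - {"delta_pos": [-0.05,0,-0.4],"yaw": 0}
    - {"delta_pos": [0,0,-0.4],"yaw": 0}

```text
t: 7.7
tcp_pos: [0.4374, 0.2812, 0.1138]
tool_rot: [-0.036, 0.999, -0.004, 0.014]
force: [0.2, 0.1, -0.2]
finger_gap: 0.266
```

```bash
python3 - <<'E'
from h import *
tip()
E
```

```text
tcp [0.4374 0.2812 0.1138] rot [-0.036   0.9992 -0.0037  0.0143] F [ 0.2  0.1 -0.2] tip [0.4348 0.2804 0.051 ] [191.5 200.9]
```

>>> send_rows:
  commands:
    - {"delta_pos": [0,0,-0.7],"yaw": 0}
    - {"delta_pos": [-0.03,0,-0.6],"yaw": 0}
    - {"delta_pos": [-0.03,0,-0.5],"yaw": 0}
    - {"delta_pos": [0,0,-0.5],"yaw": 0}
    - {"delta_pos": [0,0,-0.5],"yaw": 0}

```text
t: 8.32
tcp_pos: [0.436, 0.2809, 0.0843]
tool_rot: [-0.036, 0.999, -0.004, 0.013]
force: [-1.5, -1.4, 5.1]
finger_gap: 0.264
```

```bash
python3 - <<'E'
from h import *
tip()
E
```

```text
tcp [0.436  0.2809 0.0843] rot [-0.0361  0.9993 -0.004   0.0133] F [-1.5 -1.4  5.1] tip [0.4331 0.2801 0.0215] [192.6 212.4]
```

>>> send_rows:
  commands:
    - {"delta_pos": [0,0,0],"yaw": 0}
    - {"delta_pos": [0,0,0],"yaw": 0}
    - {"delta_pos": [0,0,0],"yaw": 0}
    - {"delta_pos": [0,0,1.5],"yaw": 0}
    - {"delta_pos": [0,0,1.5],"yaw": 0}
    - {"delta_pos": [0,0,2],"yaw": 0}
    - {"delta_pos": [0,0,3],"yaw": 0}
    - {"delta_pos": [-1,-2,4],"yaw": 0}
    - {"delta_pos": [0,-5,3],"yaw": 0}
    - {"delta_pos": [0,-5,0],"yaw": 0}

```text
t: 9.57
tcp_pos: [0.4286, 0.1616, 0.2456]
tool_rot: [-0.039, 0.999, -0.003, 0.02]
force: [0.8, -1.1, -0.8]
finger_gap: 0.26
```

```bash
python3 - <<'E'
from h import *
tip();a=snap('scene');cv2.imwrite('pics/l1.png',a[60:300,140:460])
E
```

```text
tcp [0.4286 0.1616 0.2456] rot [-0.0395  0.999  -0.0026  0.02  ] F [ 0.8 -1.1 -0.8] tip [0.4266 0.161  0.1828] [214.  160.9]
```

View pics/l1.png

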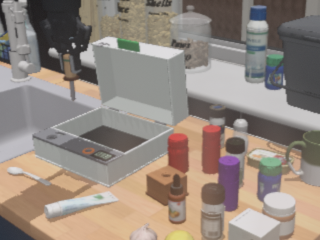

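>>> send_rows:
  commands:
    - {"delta_pos": [0,-5,0],"yaw": 0}
    - {"delta_pos": [2,-5,0],"yaw": 0}
    - {"delta_pos": [2,-5,0],"yaw": 0}
    - {"delta_pos": [2,-3,-1],"yaw": 0}
    - {"delta_pos": [0,0,-3],"yaw": 0}
    - {"delta_pos": [0,0,-3],"yaw": 0}
    - {"delta_pos": [0,0,-2],"yaw": 0}
    - {"delta_pos": [0,0,0],"yaw": 0}

```text
t: 10.62
tcp_pos: [0.4906, -0.0306, 0.1615]
tool_rot: [-0.036, 0.999, -0.006, 0.026]
force: [0.6, -0.6, -0.5]
finger_gap: 0.262
```

```bash
sed -i 's/off=(.0045/off=(.0057/' h.py; python3 - <<'E'
from h import *
tip()
E
```

```text
tcp [ 0.4906 -0.0306  0.1615] rot [-0.0357  0.999  -0.0062  0.026 ] F [ 0.6 -0.6 -0.5] tip [ 0.4882 -0.0317  0.0986] [302.  213.4]
```

>>> send_rows:
  commands:
    - {"delta_pos": [0.3,-0.45,-1],"yaw": 0}
    - {"delta_pos": [0,0,-1.2],"yaw": 0}
    - {"delta_pos": [0,0,0],"yaw": 0}

```text
t: 11.0
tcp_pos: [0.4954, -0.0355, 0.1407]
tool_rot: [-0.036, 0.999, -0.007, 0.028]
force: [0.3, 0.7, -0.3]
finger_gap: 0.266
```

```bash
python3 - <<'E'
from h import *
tip();tip((.0045,0,-.0343))
a=snap('scene');cv2.imwrite('pics/b1.png',cv2.resize(a[170:270,260:360],None,fx=5,fy=5,interpolation=2))
E
```

```text
tcp [ 0.4954 -0.0355  0.1407] rot [-0.0359  0.9989 -0.0069  0.0284] F [ 0.3  0.7 -0.3] tip [ 0.4933 -0.0367  0.0778] [305.8 222.4]
tcp [ 0.4954 -0.0355  0.1407] rot [-0.0359  0.9989 -0.0069  0.0284] F [ 0.3  0.7 -0.3] tip [ 0.489  -0.0354  0.1747] [302.5 178.8]
```

View pics/b1.png

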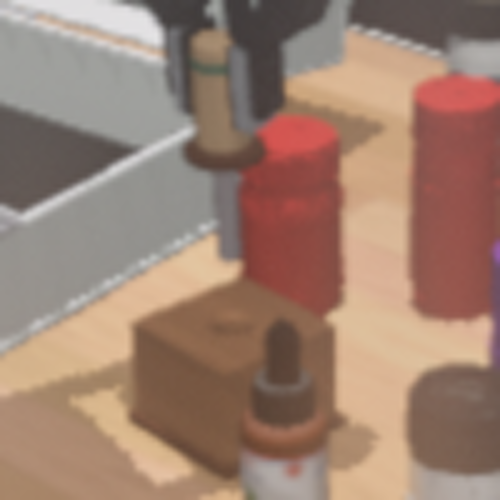

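>>> send_rows:
  commands:
    - {"delta_pos": [-0.2,0.05,-1],"yaw": 0}
    - {"delta_pos": [-0.05,0,-1],"yaw": 0}
    - {"delta_pos": [-0.05,0,-0.7],"yaw": 0}
    - {"delta_pos": [0,0,-0.6],"yaw": 0}
    - {"delta_pos": [0,0,-0.5],"yaw": 0}

```text
t: 11.68
tcp_pos: [0.4947, -0.0353, 0.1033]
tool_rot: [-0.036, 0.999, -0.008, 0.032]
force: [0.2, 0.9, -0.5]
finger_gap: 0.261
```

```bash
python3 - <<'E'
from h import *
tip();print(proj('scene',[.4915,-.0362,.048]),onz('scene',306.3,234.7,.048))
E
```

```text
tcp [ 0.4947 -0.0353  0.1033] rot [-0.0359  0.9988 -0.0078  0.0316] F [ 0.2  0.9 -0.5] tip [ 0.493  -0.0366  0.0404] [306.2 238.6]
[305.47243721 235.54337779] [ 0.49518946 -0.03504626  0.048     ]
```

In the hole (tip at 40 mm, no force). Going home and releasing.

>>> send_rows:
  commands:
    - {"delta_pos": [-0.05,0,-1],"yaw": 0}
    - {"delta_pos": [-0.1,0,-1],"yaw": 0}
    - {"delta_pos": [-0.1,0,-0.8],"yaw": 0}
    - {"delta_pos": [-0.1,0,-0.4],"yaw": 0}
    - {"delta_pos": [-0.05,0,-0.3],"yaw": 0}

```text
t: 12.3
tcp_pos: [0.4942, -0.036, 0.0659]
tool_rot: [-0.035, 0.999, -0.009, 0.035]
force: [2.8, 2.2, 0.5]
finger_gap: 0.259
```

```bash
python3 - <<'E'
from h import *
tip()
E
```

```text
tcp [ 0.4942 -0.036   0.0659] rot [-0.0353  0.9987 -0.0087  0.0354] F [2.8 2.2 0.5] tip [ 0.493  -0.0373  0.003 ] [307.  254.3]
```

>>> send_rows:
  commands:
    - {"delta_pos": [0,0,0],"yaw": 0}
    - {"delta_pos": [0,0,0],"yaw": 0}
    - {"delta_pos": [0,0,0],"yaw": 0}
    - {"delta_pos": [0,0,2],"yaw": 0}
    - {"delta_pos": [0,0,3],"yaw": 0}
    - {"delta_pos": [0,0,5],"yaw": 0}
    - {"delta_pos": [-2,-2.5,3],"yaw": 0}
    - {"delta_pos": [-2,-2.5,0],"yaw": 0}
    - {"delta_pos": [-1.8,-2.3,0],"yaw": 0}
    - {"delta_pos": [0,0,0],"yaw": 0}
  grip: -0.3

```text
t: 13.55
tcp_pos: [0.4279, -0.1093, 0.1997]
tool_rot: [-0.037, 0.999, -0.008, 0.03]
force: [0.6, -0.0, 0.1]
finger_gap: 0.653
```

```bash
python3 - <<'E'
from h import *
tip();print(manip.sense()['finger_gap'])
a=snap('scene');cv2.imwrite('pics/d1.png',cv2.resize(a[155:355,260:460],None,fx=3,fy=3,interpolation=2))
print(onz('scene',*proj('scene',[.491,-.035,.099]),.099),proj('scene',[.491,-.035,.099]))
for p in [(.436,-.112,.102),(.436,-.112,0),(.437,-.11,.068),(.433,-.119,.068)]: print(proj('scene',p))
E
```

```text
tcp [ 0.4279 -0.1093  0.1997] rot [-0.0368  0.9988 -0.0082  0.0297] F [ 0.6 -0.   0.1] tip [ 0.426  -0.1106  0.1368] [309.  218.9]
0.652758877099895
[ 0.491 -0.035  0.099] [304.1535401 213.2221477]
[313.75210792 234.06320994]
[314.87724337 280.51110813]
[313.71437912 249.45168582]
[315.81840604 251.90505808]
```

View pics/d1.png

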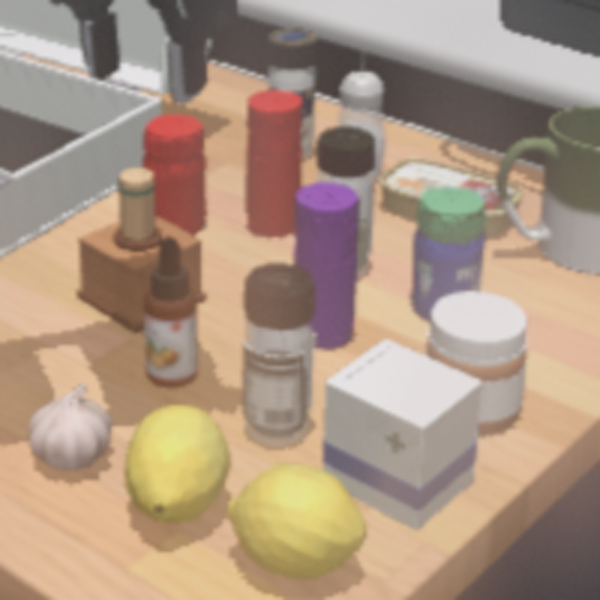

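>>> send_rows:
  commands:
    - {"delta_pos": [0.5,-0.6,-2],"yaw": 0}
    - {"delta_pos": [0,0,-3],"yaw": 0}
    - {"delta_pos": [0,0,-3],"yaw": 0}
    - {"delta_pos": [0,0,-3],"yaw": 0}
    - {"delta_pos": [0,0,-2],"yaw": 0}
    - {"delta_pos": [0,0,0],"yaw": 0}

```text
t: 14.35
tcp_pos: [0.4376, -0.1111, 0.0659]
tool_rot: [-0.04, 0.999, -0.008, 0.032]
force: [0.9, -0.2, -0.7]
finger_gap: 0.65
```

>>> send_rows:
  commands:
    - {"delta_pos": [-0.2,-0.4,-1.2],"yaw": 0}
    - {"delta_pos": [-0.1,0,-1.2],"yaw": 0}
    - {"delta_pos": [-0.1,0,-0.8],"yaw": 0}
    - {"delta_pos": [0,0,0],"yaw": 0}

```text
t: 14.85
tcp_pos: [0.435, -0.1153, 0.0331]
tool_rot: [-0.04, 0.999, -0.009, 0.033]
force: [-0.3, 0.3, -0.0]
finger_gap: 0.65
```

>>> send_rows:
  commands:
    - {"delta_pos": [0,0,0],"yaw": 0}
    - {"delta_pos": [0,0,0],"yaw": 0}
    - {"delta_pos": [0,0,0],"yaw": 0}
    - {"delta_pos": [0,0,0],"yaw": 0}
    - {"delta_pos": [0,0,0],"yaw": 0}
  grip: 1
  force: 40

```text
t: 15.48
tcp_pos: [0.4355, -0.1156, 0.0341]
tool_rot: [-0.04, 0.999, -0.01, 0.034]
force: [-0.2, -0.5, -0.7]
finger_gap: 0.36
```

>>> send_rows:
  commands:
    - {"delta_pos": [0,0,4],"yaw": 0}
    - {"delta_pos": [0,0,5],"yaw": 0}
    - {"delta_pos": [0,0,5],"yaw": 0}
    - {"delta_pos": [0,5,0],"yaw": 0}
    - {"delta_pos": [1,6,0],"yaw": 0}
    - {"delta_pos": [1.5,6,0],"yaw": 0}
    - {"delta_pos": [1.5,6,0],"yaw": 0}
    - {"delta_pos": [1.5,6,0],"yaw": 0}
    - {"delta_pos": [1.5,6,0],"yaw": 0}
    - {"delta_pos": [0,3,0],"yaw": 0}

```text
t: 16.73
tcp_pos: [0.5068, 0.2703, 0.1787]
tool_rot: [-0.036, 0.999, -0.01, 0.037]
force: [0.4, -0.0, -0.6]
finger_gap: 0.36
```

>>> send_rows:
  commands:
    - {"delta_pos": [0.7,-0.5,-2],"yaw": 0}
    - {"delta_pos": [0,0,-3],"yaw": 0}
    - {"delta_pos": [0,0,-3],"yaw": 0}
    - {"delta_pos": [0,0,-2.5],"yaw": 0}
    - {"delta_pos": [0,0,-1.2],"yaw": 0}
    - {"delta_pos": [0,0,-0.7],"yaw": 0}
    - {"delta_pos": [0,0,0],"yaw": 0}

```text
t: 17.6
tcp_pos: [0.5128, 0.2693, 0.0511]
tool_rot: [-0.039, 0.998, -0.009, 0.038]
force: [-0.2, 0.2, -0.7]
finger_gap: 0.362
```

>>> send_rows:
  commands:
    - {"delta_pos": [0.2,0,-0.5],"yaw": 0}
    - {"delta_pos": [0,0,-0.4],"yaw": 0}
    - {"delta_pos": [0,0,0],"yaw": 0}

```text
t: 17.98
tcp_pos: [0.5165, 0.2698, 0.0435]
tool_rot: [-0.039, 0.998, -0.009, 0.04]
force: [0.5, 0.3, -1.7]
finger_gap: 0.361
```

>>> send_rows:
  commands:
    - {"delta_pos": [0,0,0],"yaw": 0}
    - {"delta_pos": [0,0,0],"yaw": 0}
    - {"delta_pos": [0,0,0],"yaw": 0}
    - {"delta_pos": [0,0,2],"yaw": 0}
    - {"delta_pos": [0,0,4],"yaw": 0}
    - {"delta_pos": [0,0,5],"yaw": 0}
    - {"delta_pos": [0,0,5],"yaw": 0}
  grip: -0.2

```text
t: 18.85
tcp_pos: [0.5133, 0.2686, 0.2039]
tool_rot: [-0.039, 0.999, -0.01, 0.035]
force: [1.0, 0.6, -0.4]
finger_gap: 0.6
```

>>> send_rows:
  commands:
    - {"delta_pos": [1.3,-5.9,0],"yaw": 0}
    - {"delta_pos": [1.3,-5.9,0],"yaw": 0}
    - {"delta_pos": [1.3,-5.9,0],"yaw": 0}
    - {"delta_pos": [1.3,-5.9,0],"yaw": 0}
    - {"delta_pos": [1.3,-5.9,0],"yaw": 0}
    - {"delta_pos": [1.3,-5.9,0],"yaw": 0}
    - {"delta_pos": [1.3,-5.9,0],"yaw": 0}
    - {"delta_pos": [1.3,-4.5,0],"yaw": 0}
    - {"delta_pos": [0,0,0],"yaw": 0}
  grip: -0.55

```text
t: 19.98
tcp_pos: [0.6222, -0.2026, 0.2119]
tool_rot: [-0.041, 0.998, -0.01, 0.045]
force: [-0.6, 0.4, -1.2]
finger_gap: 0.778
```

```bash
python3 - <<'E'
from h import *
tip();a=snap('scene');print(proj('scene',[.621,-.2018,.084]),proj('scene',[.532,-.2783,.068]))
h=cv2.cvtColor(a,cv2.COLOR_BGR2HSV)
def comp(lo,hi,x0,y0,x1,y1):
  k,l,st,ce=cv2.connectedComponentsWithStats(cv2.inRange(h[y0:y1,x0:x1],lo,hi));i=1+st[1:,4].argmax();print(ce[i]+[x0,y0],st[i]+[x0,y0,0,0,0])
comp((60,90,40),(90,255,255),390,200,430,245)   # green cap
comp((0,0,170),(180,40,255),395,245,445,290)
E
```

```text
tcp [ 0.6222 -0.2026  0.2119] rot [-0.0411  0.9981 -0.0097  0.0451] F [-0.6  0.4 -1.2] tip [ 0.6222 -0.2041  0.1489] [413.3 192.2]
[409.98113285 221.81833213] [418.51099981 260.00951895]Traceback (most recent call last):
  File "<stdin>", line 6, in <module>
  File "<stdin>", line 5, in comp
ValueError: attempt to get argmax of an empty sequence
```

>>> send_rows:
  commands:
    - {"delta_pos": [-0.1,0,-3],"yaw": 0}
    - {"delta_pos": [-0.1,0,-3],"yaw": 0}
    - {"delta_pos": [-0.1,0,-3],"yaw": 0}
    - {"delta_pos": [-0.1,0,-3],"yaw": 0}
    - {"delta_pos": [0,0,0],"yaw": 0}

```text
t: 20.65
tcp_pos: [0.6147, -0.1918, 0.0897]
tool_rot: [-0.045, 0.998, -0.007, 0.043]
force: [0.6, -0.6, 0.4]
finger_gap: 0.771
```

>>> send_rows:
  commands:
    - {"delta_pos": [0.6,-1.0,0],"yaw": 0}
    - {"delta_pos": [0,0,0],"yaw": 0}

```text
t: 20.9
tcp_pos: [0.6227, -0.2017, 0.0923]
tool_rot: [-0.046, 0.998, -0.008, 0.045]
force: [0.3, 0.1, 0.4]
finger_gap: 0.774
```

```bash
python3 - <<'E'
from h import *
tip();a=snap('scene');cv2.imwrite('pics/bl.png',cv2.resize(a[150:300,330:480],None,fx=4,fy=4,interpolation=2))
E
```

```text
tcp [ 0.6227 -0.2017  0.0923] rot [-0.0461  0.9979 -0.0079  0.0449] F [0.3 0.1 0.4] tip [ 0.6227 -0.2029  0.0294] [409.3 245.5]
```

View pics/bl.png

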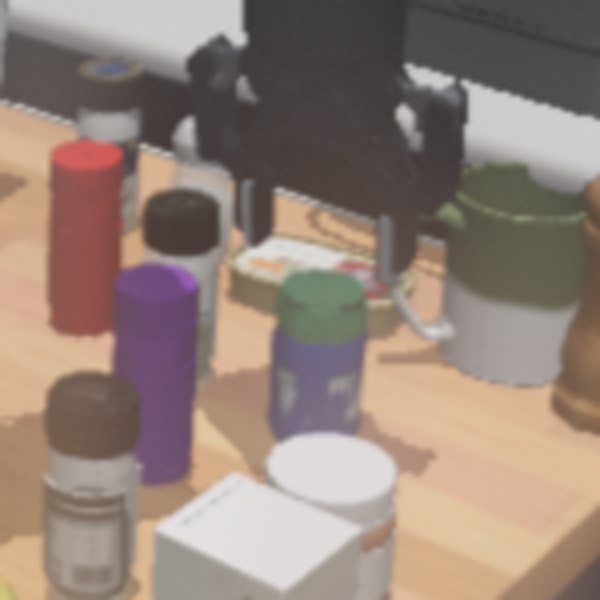

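>>> send_rows:
  commands:
    - {"delta_pos": [-0.1,-0.05,-1.5],"yaw": 0}
    - {"delta_pos": [-0.05,-0.05,-1.5],"yaw": 0}
    - {"delta_pos": [-0.05,0,-1.2],"yaw": 0}
    - {"delta_pos": [0,0,0],"yaw": 0}

```text
t: 21.45
tcp_pos: [0.62, -0.2024, 0.0483]
tool_rot: [-0.046, 0.998, -0.008, 0.045]
force: [-0.3, -0.3, 0.0]
finger_gap: 0.777
```

>>> send_rows:
  commands:
    - {"delta_pos": [0,0,-1],"yaw": 0}
    - {"delta_pos": [0,0,0],"yaw": 0}

```text
t: 21.7
tcp_pos: [0.62, -0.2025, 0.0373]
tool_rot: [-0.046, 0.998, -0.008, 0.045]
force: [0.1, 0.3, 0.7]
finger_gap: 0.777
```

>>> send_rows:
  commands:
    - {"delta_pos": [0,0,0],"yaw": 0}
    - {"delta_pos": [0,0,0],"yaw": 0}
    - {"delta_pos": [0,0,0],"yaw": 0}
    - {"delta_pos": [0,0,0],"yaw": 0}
    - {"delta_pos": [0,0,0],"yaw": 0}
  grip: 1

```text
t: 22.32
tcp_pos: [0.6202, -0.2024, 0.0379]
tool_rot: [-0.046, 0.998, -0.008, 0.045]
force: [-0.3, -0.4, -1.6]
finger_gap: 0.508
```

>>> send_rows:
  commands:
    - {"delta_pos": [0,0,4],"yaw": 0}
    - {"delta_pos": [0,0,5],"yaw": 0}
    - {"delta_pos": [0,0,5.5],"yaw": 0}
    - {"delta_pos": [-0.3,6,0],"yaw": 0}
    - {"delta_pos": [-0.3,6,0],"yaw": 0}
    - {"delta_pos": [-0.3,6,0],"yaw": 0}
    - {"delta_pos": [-0.3,6,0],"yaw": 0}
    - {"delta_pos": [-0.3,6,0],"yaw": 0}
    - {"delta_pos": [-0.3,6,0],"yaw": 0}
    - {"delta_pos": [-0.3,6,0],"yaw": 0}

```text
t: 23.58
tcp_pos: [0.5983, 0.2239, 0.1883]
tool_rot: [-0.04, 0.998, -0.009, 0.048]
force: [0.8, 0.9, -0.4]
finger_gap: 0.504
```

>>> send_rows:
  commands:
    - {"delta_pos": [0,5,0],"yaw": 0}
    - {"delta_pos": [0,0,0],"yaw": 0}
    - {"delta_pos": [0,0,0],"yaw": 0}

```text
t: 23.95
tcp_pos: [0.5961, 0.2802, 0.1878]
tool_rot: [-0.044, 0.998, -0.008, 0.048]
force: [0.5, -1.0, -1.2]
finger_gap: 0.511
```

>>> send_rows:
  commands:
    - {"delta_pos": [0,-0.2,-3],"yaw": 0}
    - {"delta_pos": [0,0,-3],"yaw": 0}
    - {"delta_pos": [0,0,-3],"yaw": 0}
    - {"delta_pos": [0,0,-2.5],"yaw": 0}
    - {"delta_pos": [0,0,-1],"yaw": 0}
    - {"delta_pos": [0,0,0],"yaw": 0}

```text
t: 24.7
tcp_pos: [0.5986, 0.2686, 0.0613]
tool_rot: [-0.038, 0.998, -0.009, 0.049]
force: [0.2, -0.0, -0.9]
finger_gap: 0.507
```

>>> send_rows:
  commands:
    - {"delta_pos": [0,0.5,-0.7],"yaw": 0}
    - {"delta_pos": [0,0,-0.6],"yaw": 0}
    - {"delta_pos": [0,0,-0.2],"yaw": 0}

```text
t: 25.08
tcp_pos: [0.6007, 0.274, 0.0482]
tool_rot: [-0.038, 0.998, -0.008, 0.052]
force: [-0.1, -0.0, -1.5]
finger_gap: 0.502
```

>>> send_rows:
  commands:
    - {"delta_pos": [0,0,0],"yaw": 0}
    - {"delta_pos": [0,0,0],"yaw": 0}
    - {"delta_pos": [0,0,0],"yaw": 0}
    - {"delta_pos": [0,0,2],"yaw": 0}
    - {"delta_pos": [0,0,4],"yaw": 0}
    - {"delta_pos": [0,0,5],"yaw": 0}
    - {"delta_pos": [0,0,5],"yaw": 0}
  grip: -0.5

```text
t: 25.95
tcp_pos: [0.5988, 0.2737, 0.2133]
tool_rot: [-0.038, 0.998, -0.009, 0.05]
force: [0.1, -0.5, 0.7]
finger_gap: 0.749
```

```bash
python3 - <<'E'
from h import *
for f,im in (('old',cv2.imread('pics/t0.png')),('new',snap('top','t2.png'))):
  h=cv2.cvtColor(im,cv2.COLOR_BGR2HSV)
  x0,y0,x1,y1=395,200,450,285
  m=cv2.inRange(h[y0:y1,x0:x1],(0,0,150),(180,50,255))
  k,l,st,ce=cv2.connectedComponentsWithStats(m)
  for i in range(1,k):
    if st[i,4]>100:
      c=ce[i]+[x0,y0];cnt=cv2.findContours((l==i).astype('uint8'),0,1)[0][0]
      print(f,c.round(1),st[i,:]+[x0,y0,0,0,0],onz('top',*c,.068)[:2].round(4),cv2.minAreaRect(cnt))
snap('scene','s2.png')
E
```

```text
old [431.1 225.8] [421 216  21  22 360] [ 0.5305 -0.279 ] ((36.0, 26.5), (21.0, 20.0), 90.0)
old [435.6 260. ] [423 249  27  23 590] [ 0.4421 -0.2863] ((41.0, 60.0), (22.0, 26.0), 90.0)
new [432.4 235.8] [422 225  22  23 371] [ 0.5045 -0.2811] ((37.250003814697266, 35.75), (21.21320343017578, 20.50609588623047), 45.0)
new [435.7 260.1] [423 249  27  23 602] [ 0.4419 -0.2864] ((41.0, 60.0), (22.0, 26.0), 90.0)
```

>>> send_rows:
  commands:
    - {"delta_pos": [-1.0,-6.0,0],"yaw": 0}
    - {"delta_pos": [-1.0,-6.0,0],"yaw": 0}
    - {"delta_pos": [-1.0,-6.0,0],"yaw": 0}
    - {"delta_pos": [-1.0,-6.0,0],"yaw": 0}
    - {"delta_pos": [-1.0,-6.0,0],"yaw": 0}
    - {"delta_pos": [-1.0,-6.0,0],"yaw": 0}
    - {"delta_pos": [-1.0,-6.0,0],"yaw": 0}
    - {"delta_pos": [-1.0,-6.0,0],"yaw": 0}
    - {"delta_pos": [-1.0,-6.0,0],"yaw": 0}
    - {"delta_pos": [0,0,0],"yaw": 0}
  grip: -1

```text
t: 27.3
tcp_pos: [0.5111, -0.2795, 0.2325]
tool_rot: [-0.04, 0.997, -0.01, 0.069]
force: [0.4, 1.9, 0.1]
finger_gap: 1.0
```

>>> send_rows:
  commands:
    - {"delta_pos": [0,0,0],"yaw": -0.185}
    - {"delta_pos": [0,0,0],"yaw": -0.185}
    - {"delta_pos": [0,0,0],"yaw": -0.185}
    - {"delta_pos": [0,0,0],"yaw": -0.185}
    - {"delta_pos": [0,0,0],"yaw": -0.185}
    - {"delta_pos": [0,0,0],"yaw": -0.185}
    - {"delta_pos": [0,0,0],"yaw": -0.185}
    - {"delta_pos": [0,0,0],"yaw": -0.185}
    - {"delta_pos": [0,0,0],"yaw": -0.185}
    - {"delta_pos": [0,0,0],"yaw": -0.185}

```text
t: 28.55
tcp_pos: [0.5088, -0.2672, 0.2379]
tool_rot: [0.779, 0.623, -0.06, 0.033]
force: [0.7, -0.5, 0.2]
finger_gap: 1.003
```

>>> send_rows:
  commands:
    - {"delta_pos": [0,0,0],"yaw": -0.185}
    - {"delta_pos": [0,0,0],"yaw": -0.185}
    - {"delta_pos": [0,0,0],"yaw": -0.185}
    - {"delta_pos": [0,0,0],"yaw": -0.185}
    - {"delta_pos": [0,0,0],"yaw": -0.185}
    - {"delta_pos": [0,0,0],"yaw": -0.185}
    - {"delta_pos": [0,0,0],"yaw": -0.185}
    - {"delta_pos": [0,0,0],"yaw": 0}

```text
t: 29.55
tcp_pos: [0.5088, -0.2553, 0.2422]
tool_rot: [0.997, 0.019, -0.067, -0.011]
force: [0.2, 0.2, 0.3]
finger_gap: 0.999
```

```bash
cat >> h.py <<'E'
def st():
    s=manip.sense();R=Rt.from_quat(s['tool_rot']);y=R.apply([0,1,0]);z=R.apply([0,0,1])
    print('t',s['t'],'tcp',s['tcp_pos'].round(4),'jaw',np.arctan2(y[1],y[0]).round(3),'tilt',z[:2].round(3),'F',s['force'].round(1),'gap',round(s['finger_gap'],3),'q',s['q'].round(2))
E
python3 - <<'E'
from h import *
st()
E
```

```text
t 29.55 tcp [ 0.5088 -0.2553  0.2422] jaw -1.534 tilt [-0.135  0.019] F [0.2 0.2 0.3] gap 0.999 q [-0.63  0.5   1.47 -0.07  1.3   0.93]
```

>>> send_rows:
  commands:
    - {"delta_pos": [-0.2,-1.3,0],"yaw": 0}
    - {"delta_pos": [-0.2,-1.3,0],"yaw": 0}
    - {"delta_pos": [0,0,-3],"yaw": 0}
    - {"delta_pos": [0,0,-4],"yaw": 0}
    - {"delta_pos": [0,0,-4],"yaw": 0}
    - {"delta_pos": [0,0,-3],"yaw": 0}
    - {"delta_pos": [0,0,0],"yaw": 0}

```text
t: 30.42
tcp_pos: [0.5049, -0.2872, 0.1006]
tool_rot: [0.998, 0.024, -0.065, -0.008]
force: [-0.3, 1.2, 0.2]
finger_gap: 1.001
```

```bash
python3 - <<'E'
from h import *
st()
E
```

```text
t 30.425 tcp [ 0.5049 -0.2872  0.1006] jaw -1.524 tilt [-0.13   0.013] F [-0.3  1.2  0.2] gap 1.001 q [-0.67  0.69  1.56 -0.08  1.01  0.9 ]
```

>>> send_rows:
  commands:
    - {"delta_pos": [0.15,0.7,-0.5],"yaw": -0.05}
    - {"delta_pos": [0,0,-2],"yaw": 0}
    - {"delta_pos": [0,0,-2],"yaw": 0}
    - {"delta_pos": [0,0,-1.5],"yaw": 0}
    - {"delta_pos": [0,0,-1],"yaw": 0}
    - {"delta_pos": [0,0,0],"yaw": 0}

```text
t: 31.18
tcp_pos: [0.5109, -0.2864, 0.0357]
tool_rot: [0.998, -0.001, -0.059, -0.005]
force: [-0.3, -0.0, 0.6]
finger_gap: 0.997
```

>>> send_rows:
  commands:
    - {"delta_pos": [-0.3,0.4,-0.4],"yaw": 0}
    - {"delta_pos": [0,0,-0.3],"yaw": 0}
    - {"delta_pos": [0,0,0],"yaw": 0}

```text
t: 31.55
tcp_pos: [0.5084, -0.2826, 0.0296]
tool_rot: [0.998, -0.001, -0.059, -0.004]
force: [0.3, 0.3, 0.4]
finger_gap: 0.996
```

>>> send_rows:
  commands:
    - {"delta_pos": [0,0,0],"yaw": 0}
    - {"delta_pos": [0,0,0],"yaw": 0}
    - {"delta_pos": [0,0,0],"yaw": 0}
    - {"delta_pos": [0,0,0],"yaw": 0}
    - {"delta_pos": [0,0,0],"yaw": 0}
  grip: 1

```text
t: 32.17
tcp_pos: [0.5088, -0.2828, 0.0301]
tool_rot: [0.998, -0.001, -0.058, -0.004]
force: [0.0, 0.1, 0.0]
finger_gap: 0.687
```

```bash
python3 - <<'E'
from h import *
st()
E
```

```text
t 32.175 tcp [ 0.5088 -0.2828  0.0301] jaw -1.573 tilt [-0.116  0.008] F [0.  0.1 0. ] gap 0.687 q [-0.67  0.79  1.6  -0.09  0.85  0.97]
```

>>> send_rows:
  commands:
    - {"delta_pos": [0,0,4],"yaw": 0}
    - {"delta_pos": [0,0,5],"yaw": 0}
    - {"delta_pos": [0,0,5.5],"yaw": 0}
    - {"delta_pos": [1.4,6,0],"yaw": 0}
    - {"delta_pos": [1.4,6,0],"yaw": 0}
    - {"delta_pos": [1.4,6,0],"yaw": 0}
    - {"delta_pos": [1.4,6,0],"yaw": 0}
    - {"delta_pos": [1.4,6,0],"yaw": 0}
    - {"delta_pos": [1.4,6,0],"yaw": 0}
    - {"delta_pos": [1.2,6,0],"yaw": 0}

```text
t: 33.42
tcp_pos: [0.6051, 0.1414, 0.1785]
tool_rot: [0.998, -0.007, -0.056, -0.004]
force: [1.7, -0.9, -0.5]
finger_gap: 0.691
```

>>> send_rows:
  commands:
    - {"delta_pos": [0,1.5,0],"yaw": 0}
    - {"delta_pos": [0,0,0],"yaw": 0}
    - {"delta_pos": [0,0,0],"yaw": 0}

```text
t: 33.8
tcp_pos: [0.6039, 0.1598, 0.1775]
tool_rot: [0.998, -0.004, -0.057, -0.003]
force: [0.0, 0.3, -1.7]
finger_gap: 0.693
```

```bash
python3 - <<'E'
from h import *
st()
E
```

```text
t 33.8 tcp [0.6039 0.1598 0.1775] jaw -1.578 tilt [-0.114  0.007] F [ 0.   0.3 -1.7] gap 0.693 q [0.07 0.63 1.4  0.02 1.22 1.64]
```

>>> send_rows:
  commands:
    - {"delta_pos": [0,-0.2,-3],"yaw": 0}
    - {"delta_pos": [0,0,-3],"yaw": 0}
    - {"delta_pos": [0,0,-3],"yaw": 0}
    - {"delta_pos": [0,0,-2],"yaw": 0}
    - {"delta_pos": [0,0,-1],"yaw": 0}
    - {"delta_pos": [0,0,0],"yaw": 0}

```text
t: 34.55
tcp_pos: [0.6053, 0.1454, 0.0559]
tool_rot: [0.998, -0.011, -0.056, -0.002]
force: [-0.0, -0.0, -0.9]
finger_gap: 0.694
```

>>> send_rows:
  commands:
    - {"delta_pos": [0,0.9,-0.5],"yaw": 0}
    - {"delta_pos": [0,0,-0.6],"yaw": 0}
    - {"delta_pos": [0,0,-0.4],"yaw": 0}

```text
t: 34.92
tcp_pos: [0.6072, 0.1547, 0.0426]
tool_rot: [0.998, -0.011, -0.054, -0.003]
force: [-0.4, -0.8, -1.0]
finger_gap: 0.692
```

>>> send_rows:
  commands:
    - {"delta_pos": [0,0,0],"yaw": 0}
    - {"delta_pos": [0,0,0],"yaw": 0}
    - {"delta_pos": [0,0,0],"yaw": 0}
    - {"delta_pos": [0,0,0],"yaw": 0}
    - {"delta_pos": [0,0,2],"yaw": 0}
    - {"delta_pos": [0,0,4],"yaw": 0}
    - {"delta_pos": [0,0,5],"yaw": 0}
    - {"delta_pos": [0,0,5],"yaw": 0}
  grip: -0.75

```text
t: 35.92
tcp_pos: [0.6047, 0.1546, 0.2073]
tool_rot: [0.998, -0.011, -0.057, -0.002]
force: [0.4, -0.6, -0.6]
finger_gap: 0.876
```

```bash
python3 - <<'E'
from h import *
st()
im=snap('top','t3.png');h=cv2.cvtColor(im,cv2.COLOR_BGR2HSV)
x0,y0,x1,y1=395,200,450,285
k,l,st_,ce=cv2.connectedComponentsWithStats(cv2.inRange(h[y0:y1,x0:x1],(0,0,150),(180,50,255)))
for i in range(1,k):
  if st_[i,4]>100: c=ce[i]+[x0,y0];print(c,st_[i],onz('top',*c,.07))
E
```

```text
t 35.925 tcp [0.6047 0.1546 0.2073] jaw -1.594 tilt [-0.113  0.006] F [ 0.4 -0.6 -0.6] gap 0.876 q [0.07 0.6  1.37 0.01 1.28 1.65]
[435.63545151 260.01003344] [ 28  49  27  23 598] [ 0.44194893 -0.2857479   0.07      ]
```

>>> send_rows:
  commands:
    - {"delta_pos": [-2.0,-5.5,0],"yaw": 0}
    - {"delta_pos": [-2.0,-5.5,0],"yaw": 0}
    - {"delta_pos": [-2.0,-5.5,0],"yaw": 0}
    - {"delta_pos": [-2.0,-5.5,0],"yaw": 0}
    - {"delta_pos": [-2.0,-5.5,0],"yaw": 0}
    - {"delta_pos": [-2.0,-5.5,0],"yaw": 0}
    - {"delta_pos": [-2.0,-5.5,0],"yaw": 0}
    - {"delta_pos": [-2.0,-4.5,0],"yaw": 0}
    - {"delta_pos": [0,0,0],"yaw": 0}
    - {"delta_pos": [0,0,0],"yaw": 0}
  grip: -0.85

```text
t: 37.22
tcp_pos: [0.4478, -0.2878, 0.2328]
tool_rot: [0.999, -0.01, -0.034, 0.002]
force: [0.2, 0.7, -0.3]
finger_gap: 0.922
```

```bash
python3 - <<'E'
from h import *
st()
E
```

```text
t 37.225 tcp [ 0.4478 -0.2878  0.2328] jaw -1.591 tilt [-0.069 -0.004] F [ 0.2  0.7 -0.3] gap 0.922 q [-0.75  0.42  1.62 -0.05  1.14  0.86]
```

Tilt is falling as planned. Descend over the carton.

>>> send_rows:
  commands:
    - {"delta_pos": [-0.3,0.1,-3],"yaw": 0.02}
    - {"delta_pos": [0,0.1,-3],"yaw": 0}
    - {"delta_pos": [0,0.1,-3],"yaw": 0}
    - {"delta_pos": [0,0.1,-3],"yaw": 0}
    - {"delta_pos": [0,0,0],"yaw": 0}

```text
t: 37.85
tcp_pos: [0.4489, -0.2769, 0.1134]
tool_rot: [0.999, 0.005, -0.032, 0.004]
force: [-0.1, 0.7, 0.6]
finger_gap: 0.927
```

```bash
python3 - <<'E'
from h import *
st()
E
```

```text
t 37.85 tcp [ 0.4489 -0.2769  0.1134] jaw -1.56 tilt [-0.063 -0.009] F [-0.1  0.7  0.6] gap 0.927 q [-0.74  0.59  1.75 -0.07  0.85  0.87]
```

>>> send_rows:
  commands:
    - {"delta_pos": [-0.4,-0.9,0],"yaw": -0.01}
    - {"delta_pos": [0,0,-0.5],"yaw": 0}
    - {"delta_pos": [0,0,0],"yaw": 0}

```text
t: 38.22
tcp_pos: [0.4471, -0.2868, 0.1114]
tool_rot: [1.0, 0.001, -0.029, 0.006]
force: [0.0, -0.1, -0.5]
finger_gap: 0.924
```

```bash
python3 - <<'E'
from h import *
st();a=snap('scene');cv2.imwrite('pics/ca.png',cv2.resize(a[190:340,330:480],None,fx=4,fy=4,interpolation=2))
E
```

```text
t 38.225 tcp [ 0.4471 -0.2868  0.1114] jaw -1.568 tilt [-0.059 -0.012] F [ 0.  -0.1 -0.5] gap 0.924 q [-0.75  0.59  1.74 -0.07  0.84  0.86]
```

View pics/ca.png

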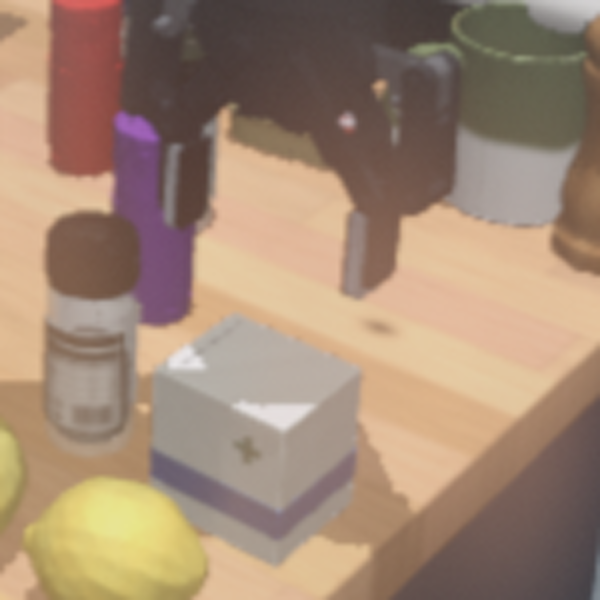

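```bash
python3 - <<'E'
from h import *
print(proj('scene',[.442,-.286,.07]),proj('scene',[.4471,-.2868,.1244]),onz('scene',393.4,282.7,.07))
E
```

```text
[393.4661788  282.43237993] [397.18893343 253.23928459] [ 0.44128355 -0.28635998  0.07      ]
```

>>> send_rows:
  commands:
    - {"delta_pos": [-0.4,0.1,-1.2],"yaw": 0}
    - {"delta_pos": [-0.05,0,-1.3],"yaw": 0}
    - {"delta_pos": [-0.05,0,-1.2],"yaw": 0}
    - {"delta_pos": [0,0,0],"yaw": 0}

```text
t: 38.78
tcp_pos: [0.4415, -0.2859, 0.0721]
tool_rot: [1.0, 0.001, -0.029, 0.006]
force: [-0.2, 0.3, -1.1]
finger_gap: 0.926
```

>>> send_rows:
  commands:
    - {"delta_pos": [0,0,-1.2],"yaw": 0}
    - {"delta_pos": [0,0,-1.2],"yaw": 0}
    - {"delta_pos": [0,0,-1.0],"yaw": 0}
    - {"delta_pos": [0,0,-0.3],"yaw": 0}
    - {"delta_pos": [0,0,0],"yaw": 0}

```text
t: 39.4
tcp_pos: [0.4531, -0.2986, 0.0534]
tool_rot: [1.0, -0.002, -0.017, 0.018]
force: [0.2, -0.2, 0.6]
finger_gap: 0.925
```

>>> send_rows:
  commands:
    - {"delta_pos": [0,0,0],"yaw": 0}
    - {"delta_pos": [0,0,0],"yaw": 0}
    - {"delta_pos": [0,0,0],"yaw": 0}
    - {"delta_pos": [0,0,0],"yaw": 0}
    - {"delta_pos": [0,0,0],"yaw": 0}
  grip: 1

```text
t: 40.02
tcp_pos: [0.4532, -0.2985, 0.0538]
tool_rot: [1.0, -0.002, -0.017, 0.018]
force: [-1.4, 1.1, 9.7]
finger_gap: 0.761
```

```bash
python3 - <<'E'
from h import *
st();a=snap('scene');b=snap('top')
A=cv2.resize(a[190:340,320:460],None,fx=4,fy=4,interpolation=2);B=cv2.resize(b[190:290,380:460],None,fx=3,fy=3,interpolation=2);C=cv2.resize(b[160:270,185:305],None,fx=2,fy=2,interpolation=2)
o=np.zeros((600,800,3),'uint8');o[:,:560]=A;o[:300,560:]=B;o[300:520,560:]=C
cv2.imwrite('pics/cb.png',o)
E
```

```text
t 40.025 tcp [ 0.4532 -0.2985  0.0538] jaw -1.573 tilt [-0.034 -0.036] F [-1.4  1.1  9.7] gap 0.761 q [-0.76  0.69  1.77 -0.08  0.68  0.87]
```

View pics/cb.png

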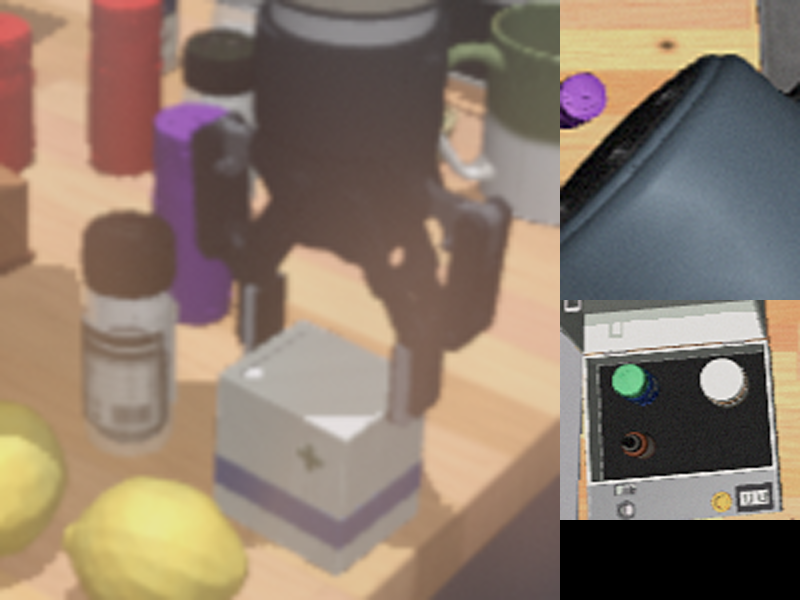

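>>> send_rows:
  commands:
    - {"delta_pos": [0,0,0],"yaw": 0}
    - {"delta_pos": [0,0,0],"yaw": 0}
    - {"delta_pos": [0,0,0.5],"yaw": 0}
    - {"delta_pos": [0,0,1.5],"yaw": 0}
    - {"delta_pos": [0,0,2],"yaw": 0}
    - {"delta_pos": [0,0,0],"yaw": 0}
  force: 70

```text
t: 40.88
tcp_pos: [0.4515, -0.2966, 0.093]
tool_rot: [1.0, -0.001, -0.019, 0.016]
force: [-0.4, -0.0, -2.1]
finger_gap: 0.747
```

```bash
python3 - <<'E'
from h import *
st();a=snap('scene','cc.png');h=cv2.cvtColor(a,cv2.COLOR_BGR2HSV)
m=cv2.inRange(h[220:345,350:450],(108,40,50),(135,200,200));k,l,s,c=cv2.connectedComponentsWithStats(m)
o=cv2.cvtColor(cv2.imread('pics/s2.png'),cv2.COLOR_BGR2HSV);k2,l2,s2,c2=cv2.connectedComponentsWithStats(cv2.inRange(o[220:345,350:450],(108,40,50),(135,200,200)))
for S,C in((s,c),(s2,c2)):
  for i in range(1,len(S)):
    if S[i,4]>30:print(S[i],C[i].round(1))
E
```

```text
t 40.875 tcp [ 0.4515 -0.2966  0.093 ] jaw -1.572 tilt [-0.039 -0.031] F [-0.4 -0.  -2.1] gap 0.747 q [-0.76  0.63  1.75 -0.07  0.77  0.86]
[24 66  8  8 32] [26.8 69.6]
```

```bash
python3 - <<'E'
import cv2
a=cv2.cvtColor(cv2.imread('pics/cc.png'),cv2.COLOR_BGR2HSV)
for v in range(245,345,5): print(v,a[v,404],a[v,395])
E
```

```text
245 [ 15  79 219] [ 13  78 226]
250 [ 12  79 224] [ 12  64 207]
255 [ 14  28 184] [ 16  16 174]
260 [ 16  19 179] [ 19  16 178]
265 [ 17  20 177] [ 18  17 177]
270 [ 15  23 179] [ 18  17 178]
275 [  0   6 227] [ 13  25 162]
280 [ 13  33 161] [ 15  28 162]
285 [ 14  30 164] [ 17  36 148]
290 [ 14  33 164] [ 15  31 163]
295 [ 15  34 165] [  3  17 152]
300 [168  23 143] [167  36 126]
305 [166  38 127] [ 16  36 165]
310 [ 14  36 164] [ 15  57 170]
315 [ 14  83 176] [ 15  99 175]
320 [ 15  99 181] [ 16  99 181]
325 [ 16  99 178] [ 16  99 182]
330 [ 16  99 182] [ 17  92 214]
335 [ 17  90 225] [ 15  83 225]
340 [ 14  76 224] [ 15  82 224]
```

>>> send_rows:
  commands:
    - {"delta_pos": [0,0,3],"yaw": 0}
    - {"delta_pos": [0,0,4],"yaw": 0}
    - {"delta_pos": [0,0,4],"yaw": 0}
    - {"delta_pos": [1,5,0],"yaw": 0}
    - {"delta_pos": [1,6,0],"yaw": 0}
    - {"delta_pos": [1.2,6,0],"yaw": 0}
    - {"delta_pos": [1.2,6,0],"yaw": 0}
    - {"delta_pos": [1.2,6,0],"yaw": 0}
    - {"delta_pos": [1.2,6,0],"yaw": 0}
    - {"delta_pos": [1,6,0],"yaw": 0}

```text
t: 42.18
tcp_pos: [0.5261, 0.1217, 0.1975]
tool_rot: [1.0, -0.006, -0.024, 0.013]
force: [0.3, -0.2, -0.5]
finger_gap: 0.749
```

>>> send_rows:
  commands:
    - {"delta_pos": [0,3.0,0],"yaw": 0}
    - {"delta_pos": [0,0,0],"yaw": 0}
    - {"delta_pos": [0,0,0],"yaw": 0}

```text
t: 42.55
tcp_pos: [0.5243, 0.1566, 0.1946]
tool_rot: [1.0, -0.003, -0.027, 0.013]
force: [0.4, -0.1, -2.0]
finger_gap: 0.745
```

```bash
python3 - <<'E'
from h import *
st()
print(onz('scene',399.5,284.2,.07))
E
```

```text
t 42.55 tcp [0.5243 0.1566 0.1946] jaw -1.575 tilt [-0.054 -0.026] F [ 0.4 -0.1 -2. ] gap 0.745 q [ 0.1   0.49  1.62 -0.02  1.08  1.68]
[ 0.44424502 -0.29645741  0.07      ]
```

>>> send_rows:
  commands:
    - {"delta_pos": [0.5,0,-3],"yaw": 0}
    - {"delta_pos": [0,0,-3],"yaw": 0}
    - {"delta_pos": [0,0,-3],"yaw": 0}
    - {"delta_pos": [0,0,-1.5],"yaw": 0}
    - {"delta_pos": [0,0,0],"yaw": 0}

```text
t: 43.18
tcp_pos: [0.5304, 0.1497, 0.0869]
tool_rot: [1.0, -0.007, -0.026, 0.014]
force: [0.3, -0.2, -1.2]
finger_gap: 0.747
```

>>> send_rows:
  commands:
    - {"delta_pos": [0,0,-1],"yaw": 0}
    - {"delta_pos": [0,0,-0.7],"yaw": 0}
    - {"delta_pos": [0,0,-0.3],"yaw": 0}
    - {"delta_pos": [0,0,0],"yaw": 0}

```text
t: 43.68
tcp_pos: [0.5324, 0.1494, 0.068]
tool_rot: [1.0, -0.007, -0.024, 0.013]
force: [0.5, -0.4, -1.9]
finger_gap: 0.747
```

>>> send_rows:
  commands:
    - {"delta_pos": [0,0,0],"yaw": 0}
    - {"delta_pos": [0,0,0],"yaw": 0}
    - {"delta_pos": [0,0,0],"yaw": 0}
    - {"delta_pos": [0,0,2],"yaw": 0}
    - {"delta_pos": [0,0,4],"yaw": 0}
    - {"delta_pos": [0,0,5],"yaw": 0}
    - {"delta_pos": [0,0,5],"yaw": 0}
    - {"delta_pos": [0,0,5],"yaw": 0}
    - {"delta_pos": [0,0,5],"yaw": 0}
    - {"delta_pos": [0,0,0],"yaw": 0}
  grip: -0.9

```text
t: 44.92
tcp_pos: [0.5312, 0.1496, 0.3382]
tool_rot: [1.0, -0.007, -0.022, 0.013]
force: [-0.2, 0.2, 0.1]
finger_gap: 0.95
```

```bash
python3 - <<'E'
from h import *
st();b=snap('top','t4.png');a=snap('scene','s4.png')
h=cv2.cvtColor(b,cv2.COLOR_BGR2HSV);print(h[160:265:6,200:300:6,2])
E
```

```text
t 44.925 tcp [0.5312 0.1496 0.3382] jaw -1.585 tilt [-0.045 -0.026] F [-0.2  0.2  0.1] gap 0.95 q [ 0.08  0.34  1.44 -0.02  1.41  1.67]
[[121 122 125  83 120 125  79  22  94 106 104  99 120 168  72 221 222]
 [134 141 141  94 120 119  92  20  91 192 191 225 226 226 114 220 220]
 [137 137 135  99 125 123 107  31   2 225 224 223 222 222 198 223 221]
 [122 120 116 116 122 122  89  17   9 223 224 226 226 225 230 199 221]
 [113 113 108 105 119 121  25  28  18 139  92  91  88  87  86 184 222]
 [100  99  99  95 124 123  30  41  22  35  97 228  17  44  37 118 222]
 [ 84  80  81  74 121 122  26  52  35  26 210 209  80  38  41  98 223]
 [ 54  49  40  42 123 126  30  32  31  20  84 122 102  17  32 159 222]
 [ 99  92  45  32 122 126  24  35  25  20  25  49  46  31  20 170 224]
 [ 11  19  70  76 128 124  31  35  28  30  21  32  15  15  31 200 222]
 [ 74  30  38  19 125 127  30  27  36  33 190 194 196 198  28 179 224]
 [ 67  32  36  36 124 128  20  31  35 171 189 191 191 194  18 193 224]
 [ 63  67  45  10 123 126  32  37  34 191 223 224 224 220  14 104 225]
 [ 91  70  39  40 124 126  29  30  30 217 227 225 223 154  32  17 224]
 [132  71  35  39 125 125  30  40  33  34  35  21  46 223 218 231 226]
 [156 114 226 243 125 122  27  41  26 173 173 173 183 187  99 183 229]
 [163 160 103 123 125 125  36  24  31 102  99 200  85 169 148  49 197]
 [165 159 160 112 124 127  28  34  25 101 117 210  87 118  56  65 194]]
```

```bash
cat > lid.py <<'E'
import numpy as np
def tcp(th,clear=2,push=0):
    c,s=np.cos(th),np.sin(th);a=-175-clear-22*max(c,0);b=9-push
    X=a*c+b*s+11;Z=-a*s+b*c
    xb,z=.115+X/1e3,.062+Z/1e3
    return np.array([.537+xb*.9973,.2115+xb*.073,z])
E
python3 - <<'E'
from h import *;from lid import *
for th in (1.75,1.6,1.4,1.2,1,.8,.6,.4,.2,.1,0): print(th,tcp(th).round(3))
print(tcp(1.75,6,-6))
for v in (95,127): print(v,[onz('top',u,v,z)[:2].round(3) for u in (212,240) for z in (.1,.2,.3)])
print(manip.sense()['tcp_pos'])
# tab pixel check: green in scene
a=cv2.imread('pics/s4.png');h=cv2.cvtColor(a,cv2.COLOR_BGR2HSV);m=cv2.inRange(h[70:200,200:330],(50,120,60),(80,255,255));k,l,s,c=cv2.connectedComponentsWithStats(m);print([(S,(C+[200,70]).round(1)) for S,C in zip(s[1:],c[1:]) if S[4]>15])
# predicted tab centre
th=1.75;cc,ss=np.cos(th),np.sin(th)
for a_,b_ in((-187,5.5),(-199,2)):
  X=a_*cc+b_*ss;Z=-a_*ss+b_*cc;xb=.115+X/1e3
  print(proj('scene',[.537+xb*.9973,.2115+xb*.073,.062+Z/1e3]))
E
```

```text
1.75 [0.703 0.224 0.235]
1.6 [0.677 0.222 0.239]
1.4 [0.641 0.219 0.242]
1.2 [0.604 0.216 0.238]
1 [0.568 0.214 0.226]
0.8 [0.535 0.211 0.206]
0.6 [0.507 0.209 0.18 ]
0.4 [0.485 0.208 0.147]
0.2 [0.47  0.207 0.11 ]
0.1 [0.466 0.206 0.091]
0 [0.464 0.206 0.071]
[0.70955516 0.22413063 0.23742777]
95 [array([0.884, 0.3  ]), array([0.839, 0.27 ]), array([0.794, 0.241]), array([0.883, 0.224]), array([0.838, 0.202]), array([0.794, 0.18 ])]
127 [array([0.794, 0.296]), array([0.758, 0.267]), array([0.722, 0.238]), array([0.793, 0.222]), array([0.758, 0.2  ]), array([0.722, 0.178])]
[0.52862208 0.14929008 0.33363966]
[]
[282.57620428 102.38587176]
[281.9822362   97.49250283]
```

>>> send_rows:
  commands:
    - {"delta_pos": [0,0,0],"yaw": 0.087}
    - {"delta_pos": [0,0,0],"yaw": 0}
    - {"delta_pos": [0,0,0],"yaw": 0}
    - {"delta_pos": [0,0,0],"yaw": 0}
  grip: 1

```text
t: 45.52
tcp_pos: [0.5252, 0.1489, 0.3273]
tool_rot: [0.999, 0.036, -0.033, 0.015]
force: [-0.1, 0.1, -0.4]
finger_gap: 0.092
```

```bash
python3 - <<'E'
from h import *
a=cv2.imread('pics/cc.png');h=cv2.cvtColor(a,cv2.COLOR_BGR2HSV);m=cv2.inRange(h[60:200,190:340],(45,70,50),(90,255,255));k,l,s,c=cv2.connectedComponentsWithStats(m);print([(S+[190,60,0,0,0],(C+[190,60]).round(1)) for S,C in zip(s[1:],c[1:]) if S[4]>15])
for th in (1.75,1.6,1.5):
  cc,ss=np.cos(th),np.sin(th);r=[]
  for a_,b_,y in((-175,2,.035),(-199,2,.035),(-175,2,-.035),(-199,2,-.035)):
    X=a_*cc+b_*ss;Z=-a_*ss+b_*cc;xb=.115+X/1e3
    r.append(proj('scene',[.537+xb*.9973-.073*y,.2115+xb*.073+.9973*y,.062+Z/1e3]).round(1))
  print(th,r)
E
```

```text
[(array([272,  96,  22,  12, 185]), array([282.2, 101.1])), (array([240, 164,  14,  11,  91]), array([245.3, 168. ]))]
1.75 [array([270.9, 105.3]), array([271.5,  95.6]), array([292. , 109.4]), array([292.8,  99.4])]
1.6 [array([263.6, 106.3]), array([263.2,  96.6]), array([284.9, 110.5]), array([284.6, 100.5])]
1.5 [array([258.6, 107.9]), array([257.5,  98.3]), array([280. , 112.2]), array([279. , 102.4])]
```

>>> send_rows:
  commands:
    - {"delta_pos": [3.2,1.3,0],"yaw": 0}
    - {"delta_pos": [3.2,1.3,0],"yaw": 0}
    - {"delta_pos": [3.2,1.3,0],"yaw": 0}
    - {"delta_pos": [3.2,1.3,0],"yaw": 0}
    - {"delta_pos": [3.2,1.3,0],"yaw": 0}
    - {"delta_pos": [2.5,1.0,0],"yaw": 0}
    - {"delta_pos": [0,0,0],"yaw": 0}
    - {"delta_pos": [0,0,0],"yaw": 0}

```text
t: 46.52
tcp_pos: [0.7134, 0.2253, 0.3222]
tool_rot: [0.999, 0.034, -0.037, 0.016]
force: [-0.5, 0.7, -0.0]
finger_gap: 0.005
```

```bash
python3 - <<'E'
from h import *
st()
E
```

```text
t 46.525 tcp [0.7134 0.2253 0.3222] jaw -1.502 tilt [-0.074 -0.034] F [-0.5  0.7 -0. ] gap 0.005 q [ 0.17  0.68  0.88 -0.02  1.65  1.67]
```

>>> send_rows:
  commands:
    - {"delta_pos": [0.1,0,-2.5],"yaw": 0}
    - {"delta_pos": [0,0,-2.5],"yaw": 0}
    - {"delta_pos": [0,0,-1.5],"yaw": 0}
    - {"delta_pos": [0,0,-1],"yaw": 0}
    - {"delta_pos": [0,0,0],"yaw": 0}

```text
t: 47.15
tcp_pos: [0.7113, 0.2239, 0.2481]
tool_rot: [0.999, 0.033, -0.037, 0.016]
force: [-0.4, -0.1, -0.4]
finger_gap: -0.0
```

>>> send_rows:
  commands:
    - {"delta_pos": [0,0,-0.8],"yaw": 0}
    - {"delta_pos": [-1,0,0],"yaw": 0}
    - {"delta_pos": [-1.2,0,0.1],"yaw": 0}
    - {"delta_pos": [-1.2,0,0.1],"yaw": 0}
    - {"delta_pos": [-1.2,0,0.1],"yaw": 0}
    - {"delta_pos": [-0.8,0,0],"yaw": 0}

```text
t: 47.9
tcp_pos: [0.657, 0.2231, 0.2464]
tool_rot: [0.999, 0.033, -0.032, 0.016]
force: [2.4, -1.3, -0.2]
finger_gap: 0.003
```

```bash
python3 - <<'E'
from h import *
st()
E
```

```text
t 47.9 tcp [0.657  0.2231 0.2464] jaw -1.504 tilt [-0.062 -0.035] F [ 2.4 -1.3 -0.2] gap 0.003 q [ 0.18  0.64  1.17 -0.02  1.4   1.69]
```

>>> send_rows:
  commands:
    - {"delta_pos": [-1.2,0,-0.2],"yaw": 0}
    - {"delta_pos": [-1.3,0,-0.2],"yaw": 0}
    - {"delta_pos": [-1.3,0,-0.2],"yaw": 0}
    - {"delta_pos": [-1.3,0,-0.3],"yaw": 0}
    - {"delta_pos": [-1.2,0,-0.4],"yaw": 0}
    - {"delta_pos": [-1.2,0,-0.4],"yaw": 0}

```text
t: 48.65
tcp_pos: [0.5804, 0.2231, 0.2319]
tool_rot: [0.999, 0.033, -0.027, 0.016]
force: [3.4, -1.1, 0.4]
finger_gap: -0.001
```

```bash
python3 - <<'E'
from h import *
st()
E
```

```text
t 48.65 tcp [0.5804 0.2231 0.2319] jaw -1.505 tilt [-0.053 -0.034] F [ 3.4 -1.1  0.4] gap -0.001 q [ 0.2   0.55  1.39 -0.02  1.26  1.71]
```

>>> send_rows:
  commands:
    - {"delta_pos": [-1.2,-0.1,-0.6],"yaw": 0}
    - {"delta_pos": [-1.1,-0.1,-0.6],"yaw": 0}
    - {"delta_pos": [-1.1,-0.1,-0.7],"yaw": 0}
    - {"delta_pos": [-1.1,-0.1,-0.7],"yaw": 0}
    - {"delta_pos": [-0.9,-0.1,-0.9],"yaw": 0}
    - {"delta_pos": [-0.9,-0.1,-0.9],"yaw": 0}
    - {"delta_pos": [-0.9,-0.1,-0.9],"yaw": 0}

```text
t: 49.52
tcp_pos: [0.5044, 0.2171, 0.1768]
tool_rot: [0.999, 0.033, -0.025, 0.015]
force: [1.8, -0.4, 0.6]
finger_gap: -0.0
```

```bash
python3 - <<'E'
from h import *
st()
E
```

```text
t 49.525 tcp [0.5044 0.2171 0.1768] jaw -1.505 tilt [-0.049 -0.031] F [ 1.8 -0.4  0.6] gap -0.0 q [ 0.21  0.52  1.64 -0.02  1.04  1.73]
```

>>> send_rows:
  commands:
    - {"delta_pos": [-0.7,0,-1.0],"yaw": 0}
    - {"delta_pos": [-0.7,0,-1.0],"yaw": 0}
    - {"delta_pos": [-0.6,0,-1.1],"yaw": 0}
    - {"delta_pos": [-0.5,0,-1.1],"yaw": 0}
    - {"delta_pos": [-0.4,0,-1.1],"yaw": 0}
    - {"delta_pos": [-0.3,0,-1.1],"yaw": 0}

```text
t: 50.28
tcp_pos: [0.4695, 0.2161, 0.1083]
tool_rot: [0.999, 0.033, -0.026, 0.016]
force: [1.0, -1.1, 2.1]
finger_gap: 0.0
```

```bash
python3 - <<'E'
from h import *
st()
E
```

```text
t 50.275 tcp [0.4695 0.2161 0.1083] jaw -1.504 tilt [-0.051 -0.033] F [ 1.  -1.1  2.1] gap 0.0 q [ 0.23  0.59  1.77 -0.03  0.84  1.75]
```

>>> send_rows:
  commands:
    - {"delta_pos": [-0.2,0,-1.0],"yaw": 0}
    - {"delta_pos": [-0.2,0,-1.0],"yaw": 0}
    - {"delta_pos": [-0.1,0,-0.8],"yaw": 0}
    - {"delta_pos": [-0.1,0,-0.7],"yaw": 0}
    - {"delta_pos": [0,0,-0.5],"yaw": 0}

```text
t: 50.9
tcp_pos: [0.4586, 0.2162, 0.0703]
tool_rot: [0.999, 0.035, -0.029, 0.017]
force: [-2.2, 0.1, 3.8]
finger_gap: -0.002
```

```bash
python3 - <<'E'
from h import *
st()
E
```

```text
t 50.9 tcp [0.4586 0.2162 0.0703] jaw -1.499 tilt [-0.057 -0.035] F [-2.2  0.1  3.8] gap -0.002 q [ 0.23  0.65  1.81 -0.03  0.75  1.76]
```

>>> send_rows:
  commands:
    - {"delta_pos": [0,0,-0.6],"yaw": 0}
    - {"delta_pos": [0,0,-0.6],"yaw": 0}
    - {"delta_pos": [0,0,-0.8],"yaw": 0}

```text
t: 51.28
tcp_pos: [0.4562, 0.2163, 0.0597]
tool_rot: [0.999, 0.037, -0.03, 0.018]
force: [-18.6, -6.2, 112.9]
finger_gap: -0.0
```

>>> send_rows:
  commands:
    - {"delta_pos": [0,0,0.8],"yaw": 0}
    - {"delta_pos": [0,0,1],"yaw": 0}
    - {"delta_pos": [0,0,2],"yaw": 0}
    - {"delta_pos": [0,0,4],"yaw": 0}
    - {"delta_pos": [-1,-4,5],"yaw": 0}
    - {"delta_pos": [0,-6,2],"yaw": 0}
    - {"delta_pos": [0,-6,0],"yaw": 0}
    - {"delta_pos": [0,-6,0],"yaw": 0}
    - {"delta_pos": [0,-3,0],"yaw": 0}
    - {"delta_pos": [0,0,0],"yaw": 0}

```text
t: 52.52
tcp_pos: [0.4487, -0.0389, 0.2069]
tool_rot: [0.999, 0.037, -0.029, 0.016]
force: [-0.8, 0.7, -0.8]
finger_gap: -0.003
```

```bash
python3 - <<'E'
from h import *
st();a=snap('scene','s5.png');h=cv2.cvtColor(a,cv2.COLOR_BGR2HSV)
for nm,im in(('0',cv2.imread('pics/s0.png')),('5',a)):
  h=cv2.cvtColor(im,cv2.COLOR_BGR2HSV);m=cv2.inRange(h[140:225,170:330],(45,70,50),(90,255,255));k,l,s,c=cv2.connectedComponentsWithStats(m);print(nm,[(S+[170,140,0,0,0],(C+[170,140]).round(2)) for S,C in zip(s[1:],c[1:]) if S[4]>15])
E
```

```text
t 52.525 tcp [ 0.4487 -0.0389  0.2069] jaw -1.496 tilt [-0.058 -0.035] F [-0.8  0.7 -0.8] gap -0.003 q [-0.3   0.35  1.85 -0.06  0.99  1.23]
0 [(array([239, 159,  21,   8, 106]), array([248.97, 162.34])), (array([208, 192,  27,  12, 162]), array([220.73, 197.65]))]
5 [(array([239, 159,  21,   8, 106]), array([248.97, 162.34])), (array([208, 192,  27,  12, 160]), array([220.77, 197.69]))]
```

>>> send_rows:
  commands:
    - {"delta_pos": [2.1,0,0],"yaw": 0}
    - {"delta_pos": [2.1,0.1,0],"yaw": 0}
    - {"delta_pos": [0,0,-3],"yaw": 0}
    - {"delta_pos": [0,0,-2.5],"yaw": 0}
    - {"delta_pos": [0,0,-1.5],"yaw": 0}
    - {"delta_pos": [0,0,0],"yaw": 0}
  grip: -0.3

```text
t: 53.32
tcp_pos: [0.4905, -0.0272, 0.1312]
tool_rot: [0.999, 0.042, -0.033, 0.013]
force: [-0.8, -0.3, 0.7]
finger_gap: 0.652
```

```bash
python3 - <<'E'
from h import *
st()
# key handle: measure in s5 (tan handle) vs s0
for f in('s0','s5'):
  h=cv2.cvtColor(cv2.imread(f'pics/{f}.png'),cv2.COLOR_BGR2HSV);x0,y0=296,205
  m=cv2.inRange(h[y0:235,x0:316],(8,50,120),(28,160,230));k,l,s,c=cv2.connectedComponentsWithStats(m);print(f,[(S+[x0,y0,0,0,0],(C+[x0,y0]).round(1)) for S,C in zip(s[1:],c[1:]) if S[4]>15])
E
```

```text
t 53.325 tcp [ 0.4905 -0.0272  0.1312] jaw -1.486 tilt [-0.064 -0.029] F [-0.8 -0.3  0.7] gap 0.652 q [-0.26  0.53  1.81 -0.06  0.85  1.27]
s0 [(array([300, 210,  12,   8,  76]), array([305.6, 213.7])), (array([296, 218,  20,  17, 254]), array([304.1, 226.7]))]
s5 [(array([300, 211,  12,   8,  72]), array([305.2, 214.3])), (array([296, 219,  20,  16, 236]), array([304.2, 226.8]))]
```

>>> send_rows:
  commands:
    - {"delta_pos": [0.1,-0.9,0],"yaw": 0}
    - {"delta_pos": [0,0,-0.8],"yaw": 0}
    - {"delta_pos": [0,0,0],"yaw": 0}

```text
t: 53.7
tcp_pos: [0.4924, -0.0356, 0.1237]
tool_rot: [0.998, 0.043, -0.032, 0.014]
force: [1.0, 0.1, 0.3]
finger_gap: 0.654
```

>>> send_rows:
  commands:
    - {"delta_pos": [-0.05,-0.05,-1.5],"yaw": 0}
    - {"delta_pos": [-0.05,-0.05,-1.5],"yaw": 0}
    - {"delta_pos": [-0.05,0,-1.5],"yaw": 0}
    - {"delta_pos": [-0.05,0,-1.1],"yaw": 0}
    - {"delta_pos": [0,0,0],"yaw": 0}

```text
t: 54.32
tcp_pos: [0.4902, -0.037, 0.0643]
tool_rot: [0.999, 0.042, -0.031, 0.014]
force: [0.0, 0.4, 0.2]
finger_gap: 0.652
```

>>> send_rows:
  commands:
    - {"delta_pos": [0.1,0,0],"yaw": 0}
    - {"delta_pos": [0,0,0],"yaw": 0}
    - {"delta_pos": [0,0,0],"yaw": 0}
    - {"delta_pos": [0,0,0],"yaw": 0}
    - {"delta_pos": [0,0,0],"yaw": 0}
    - {"delta_pos": [0,0,0],"yaw": 0}
  grip: 1
  force: 60

```text
t: 55.08
tcp_pos: [0.4923, -0.0371, 0.0658]
tool_rot: [0.999, 0.042, -0.03, 0.014]
force: [0.8, -0.1, -0.7]
finger_gap: 0.265
```

```bash
python3 - <<'E'
from h import *
st()
s=manip.sense();R=Rt.from_quat(s['tool_rot']);print('offset of tip in tool frame if key at (.492,-.0365,.002):',R.inv().apply(np.array([.492,-.0365,.002])-s['tcp_pos']).round(4))
E
```

```text
t 55.075 tcp [ 0.4923 -0.0371  0.0658] jaw -1.486 tilt [-0.058 -0.03 ] F [ 0.8 -0.1 -0.7] gap 0.265 q [-0.27  0.65  1.85 -0.07  0.69  1.27]
offset of tip in tool frame if key at (.492,-.0365,.002): [ 0.0036 -0.0022  0.0636]
```

>>> send_rows:
  commands:
    - {"delta_pos": [0,0,2],"yaw": 0}
    - {"delta_pos": [0,0,3],"yaw": 0}
    - {"delta_pos": [0,0,4],"yaw": 0}
    - {"delta_pos": [0,0,3],"yaw": 0}
    - {"delta_pos": [-1.2,4.5,0],"yaw": 0}
    - {"delta_pos": [-1.2,4.5,0],"yaw": 0}
    - {"delta_pos": [-1.2,4.5,0],"yaw": 0}
    - {"delta_pos": [-1.2,4.0,0],"yaw": 0}
    - {"delta_pos": [0,0,0],"yaw": 0}
    - {"delta_pos": [0,0,0],"yaw": 0}

```text
t: 56.32
tcp_pos: [0.4434, 0.1413, 0.1895]
tool_rot: [0.999, 0.041, -0.028, 0.014]
force: [0.2, -0.2, -0.7]
finger_gap: 0.266
```

```bash
sed -i 's/off=(.0057,0,.0627)/off=(.0036,-.001,.0636)/' h.py; python3 - <<'E'
from h import *
st();tip()
E
```

```text
t 56.325 tcp [0.4434 0.1413 0.1895] jaw -1.489 tilt [-0.054 -0.03 ] F [ 0.2 -0.2 -0.7] gap 0.266 q [ 0.08  0.4   1.83 -0.03  0.97  1.59]
tcp [0.4434 0.1413 0.1895] rot [ 0.9987  0.0406 -0.0276  0.014 ] F [ 0.2 -0.2 -0.7] tip [0.4435 0.1407 0.1258] [229.  185.9]
```

Tip needs +14 mm in y; then down to ~75 mm.

>>> send_rows:
  commands:
    - {"delta_pos": [0,1.4,-1.5],"yaw": 0}
    - {"delta_pos": [0,0,-2],"yaw": 0}
    - {"delta_pos": [0,0,-1.2],"yaw": 0}
    - {"delta_pos": [0,0,0],"yaw": 0}

```text
t: 56.82
tcp_pos: [0.4448, 0.1543, 0.139]
tool_rot: [0.999, 0.038, -0.028, 0.014]
force: [0.7, -0.1, -1.2]
finger_gap: 0.263
```

```bash
python3 - <<'E'
from h import *
tip();a=snap('scene');cv2.imwrite('pics/tm.png',cv2.resize(a[150:225,190:270],None,fx=8,fy=8,interpolation=2))
print(proj('scene',[.444,.155,.06]))
E
```

```text
tcp [0.4448 0.1543 0.139 ] rot [ 0.9988  0.0376 -0.0277  0.0139] F [ 0.7 -0.1 -1.2] tip [0.4449 0.1536 0.0753] [227.9 205.2]
[227.81096844 211.45268113]
```

View pics/tm.png

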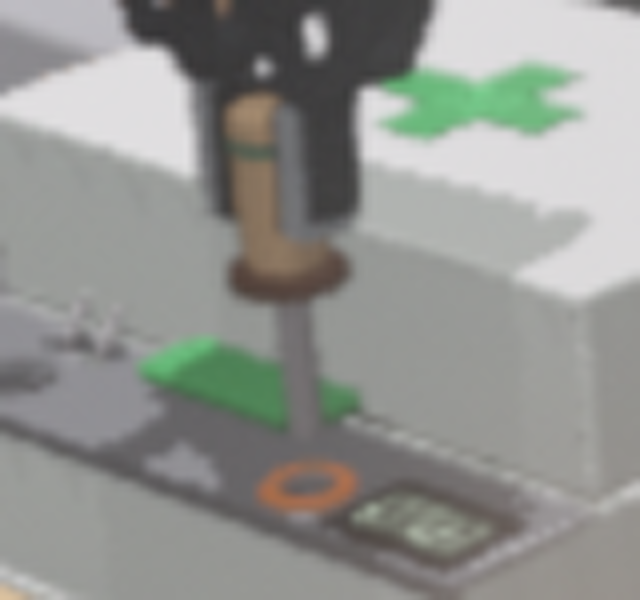

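>>> send_rows:
  commands:
    - {"delta_pos": [-0.05,0.1,-0.8],"yaw": 0}
    - {"delta_pos": [0,0,-0.6],"yaw": 0}
    - {"delta_pos": [0,0,-0.4],"yaw": 0}
    - {"delta_pos": [0,0,-0.2],"yaw": 0}

```text
t: 57.38
tcp_pos: [0.4458, 0.1553, 0.1192]
tool_rot: [0.999, 0.037, -0.026, 0.014]
force: [-0.5, 1.1, -1.3]
finger_gap: 0.264
```

```bash
python3 - <<'E'
from h import *
tip()
E
```

```text
tcp [0.4458 0.1553 0.1192] rot [ 0.9989  0.0373 -0.0257  0.0137] F [-0.5  1.1 -1.3] tip [0.4461 0.1547 0.0555] [228.8 213. ]
```

>>> send_rows:
  commands:
    - {"delta_pos": [-0.05,0,-0.3],"yaw": 0}
    - {"delta_pos": [0,0,-0.3],"yaw": 0}
    - {"delta_pos": [0,0,-0.3],"yaw": 0}
    - {"delta_pos": [0,0,-0.3],"yaw": 0}

```text
t: 57.88
tcp_pos: [0.4461, 0.1555, 0.109]
tool_rot: [0.999, 0.037, -0.025, 0.014]
force: [-3.7, -0.9, 36.0]
finger_gap: 0.264
```

```bash
python3 - <<'E'
from h import *
tip()
E
```

```text
tcp [0.4461 0.1555 0.109 ] rot [ 0.9989  0.0374 -0.0248  0.0137] F [-3.7 -0.9 36. ] tip [0.4465 0.1549 0.0453] [229.4 217. ]
```

>>> send_rows:
  commands:
    - {"delta_pos": [0,0,-0.15],"yaw": 0}
    - {"delta_pos": [0,0,-0.15],"yaw": 0}
    - {"delta_pos": [0,0,1],"yaw": 0}
    - {"delta_pos": [0,0,2],"yaw": 0}
    - {"delta_pos": [0,0,3],"yaw": 0}
    - {"delta_pos": [0,0,3],"yaw": 0}
    - {"delta_pos": [1.1,-4.5,0],"yaw": 0}
    - {"delta_pos": [1.1,-4.5,0],"yaw": 0}
    - {"delta_pos": [1.1,-4.5,0],"yaw": 0}
    - {"delta_pos": [1.0,-4.5,0],"yaw": 0}

```text
t: 59.12
tcp_pos: [0.4901, -0.0264, 0.2038]
tool_rot: [0.999, 0.041, -0.022, 0.014]
force: [1.0, -0.6, 0.1]
finger_gap: 0.265
```

>>> send_rows:
  commands:
    - {"delta_pos": [0,0,0],"yaw": 0}
    - {"delta_pos": [0,0,0],"yaw": 0}

```text
t: 59.38
tcp_pos: [0.4909, -0.029, 0.2036]
tool_rot: [0.999, 0.039, -0.021, 0.014]
force: [0.6, -0.3, -1.0]
finger_gap: 0.266
```

```bash
python3 - <<'E'
from h import *
st();tip()
E
```

```text
t 59.375 tcp [ 0.4909 -0.029   0.2036] jaw -1.493 tilt [-0.041 -0.03 ] F [ 0.6 -0.3 -1. ] gap 0.266 q [-0.26  0.4   1.76 -0.05  1.01  1.26]
tcp [ 0.4909 -0.029   0.2036] rot [ 0.9989  0.0387 -0.0213  0.014 ] F [ 0.6 -0.3 -1. ] tip [ 0.4917 -0.0296  0.1399] [301.8 193.8]
```

>>> send_rows:
  commands:
    - {"delta_pos": [0,-0.7,-1.5],"yaw": 0}
    - {"delta_pos": [0,0,-2],"yaw": 0}
    - {"delta_pos": [0,0,-2],"yaw": 0}
    - {"delta_pos": [0,0,-1],"yaw": 0}
    - {"delta_pos": [0,0,0],"yaw": 0}

```text
t: 60.0
tcp_pos: [0.4894, -0.03, 0.1374]
tool_rot: [0.999, 0.043, -0.021, 0.013]
force: [0.4, -0.3, -1.5]
finger_gap: 0.264
```

```bash
python3 - <<'E'
from h import *
tip()
E
```

```text
tcp [ 0.4894 -0.03    0.1374] rot [ 0.9988  0.0427 -0.0213  0.0135] F [ 0.4 -0.3 -1.5] tip [ 0.4903 -0.0306  0.0737] [302.7 223.8]
```

>>> send_rows:
  commands:
    - {"delta_pos": [0.2,-0.6,0],"yaw": 0}
    - {"delta_pos": [0,0,-0.6],"yaw": 0}
    - {"delta_pos": [0,0,0],"yaw": 0}

```text
t: 60.38
tcp_pos: [0.4927, -0.0362, 0.1326]
tool_rot: [0.999, 0.043, -0.02, 0.014]
force: [-0.4, -0.0, -1.5]
finger_gap: 0.262
```

```bash
python3 - <<'E'
from h import *
tip()
E
```

```text
tcp [ 0.4927 -0.0362  0.1326] rot [ 0.9988  0.0432 -0.0197  0.014 ] F [-0.4 -0.  -1.5] tip [ 0.4937 -0.0368  0.0689] [306.2 226.3]
```

>>> send_rows:
  commands:
    - {"delta_pos": [-0.15,0,-0.8],"yaw": 0}
    - {"delta_pos": [0,0,-0.7],"yaw": 0}
    - {"delta_pos": [0,0,-0.7],"yaw": 0}
    - {"delta_pos": [0,0,-0.5],"yaw": 0}

```text
t: 60.88
tcp_pos: [0.4912, -0.0365, 0.1041]
tool_rot: [0.999, 0.043, -0.019, 0.014]
force: [-0.6, 0.4, -1.0]
finger_gap: 0.267
```

```bash
python3 - <<'E'
from h import *
tip()
E
```

```text
tcp [ 0.4912 -0.0365  0.1041] rot [ 0.9988  0.0429 -0.0193  0.0141] F [-0.6  0.4 -1. ] tip [ 0.4924 -0.0371  0.0404] [306.2 238.7]
```

In the hole. Down to home.

>>> send_rows:
  commands:
    - {"delta_pos": [0,0,-1],"yaw": 0}
    - {"delta_pos": [0,0,-1],"yaw": 0}
    - {"delta_pos": [0,0,-0.8],"yaw": 0}
    - {"delta_pos": [0,0,-0.5],"yaw": 0}
    - {"delta_pos": [0,0,-0.4],"yaw": 0}

```text
t: 61.5
tcp_pos: [0.4916, -0.0365, 0.0647]
tool_rot: [0.999, 0.043, -0.019, 0.014]
force: [-3.1, 1.9, 39.5]
finger_gap: 0.266
```

```bash
python3 - <<'E'
from h import *
tip()
E
```

```text
tcp [ 0.4916 -0.0365  0.0647] rot [ 0.9988  0.0429 -0.0194  0.0141] F [-3.1  1.9 39.5] tip [ 0.4927 -0.0371  0.0011] [306.8 255.1]
```

Flange seated on the block. Relieve, open, rise, and check.

>>> send_rows:
  commands:
    - {"delta_pos": [0,0,0.1],"yaw": 0}
    - {"delta_pos": [0,0,0],"yaw": 0}
    - {"delta_pos": [0,0,0],"yaw": 0}
    - {"delta_pos": [0,0,0],"yaw": 0}
    - {"delta_pos": [0,0,1.5],"yaw": 0}
    - {"delta_pos": [0,0,3],"yaw": 0}
    - {"delta_pos": [0,0,5],"yaw": 0}
    - {"delta_pos": [0,0,5],"yaw": 0}
    - {"delta_pos": [-5,0,2],"yaw": 0}
    - {"delta_pos": [0,0,0],"yaw": 0}
  grip: -0.3

```text
t: 62.75
tcp_pos: [0.4405, -0.0366, 0.2403]
tool_rot: [0.999, 0.043, -0.017, 0.015]
force: [1.3, -0.4, -0.3]
finger_gap: 0.652
```

```bash
python3 - <<'E'
from h import *
st();a=snap('scene','s9.png');s0=cv2.imread('pics/s0.png')
for nm,im in(('0',s0),('9',a)):
  h=cv2.cvtColor(im,cv2.COLOR_BGR2HSV)
  def f(n,lo,hi,x0,y0,x1,y1):
    k,l,s,c=cv2.connectedComponentsWithStats(cv2.inRange(h[y0:y1,x0:x1],lo,hi));print(nm,n,[((S+[x0,y0,0,0,0]).tolist(),(C+[x0,y0]).round(1).tolist()) for S,C in zip(s[1:],c[1:]) if S[4]>15])
  f('tab',(45,70,50),(90,255,255),170,180,330,225);f('key',(8,50,120),(28,160,230),296,205,316,235)
  f('ring',(5,110,100),(22,255,255),215,200,245,220)
  f('jarB',(0,0,0),(180,255,95),335,230,370,270);f('jarA',(0,0,0),(180,255,70),360,190,390,225)
# mean colour inside timer hole (button)
for im in (s0,a): print(im[209:212,226:231].reshape(-1,3).mean(0))
cv2.imwrite('pics/d.png',cv2.absdiff(a,s0)[190:260,285:330])
print(cv2.absdiff(a,s0)[205:265,288:326].mean(axis=(0,1)))
E
```

```text
t 62.75 tcp [ 0.4405 -0.0366  0.2403] jaw -1.484 tilt [-0.032 -0.032] F [ 1.3 -0.4 -0.3] gap 0.652 q [-0.31  0.28  1.84 -0.05  1.04  1.2 ]
0 tab [([208, 192, 27, 12, 162], [220.7, 197.6])]
0 key [([300, 210, 12, 8, 76], [305.6, 213.7]), ([296, 218, 20, 17, 254], [304.1, 226.7])]
0 ring [([223, 209, 11, 4, 19], [228.4, 211.1])]
0 jarB [([361, 250, 4, 11, 24], [362.7, 255.2])]
0 jarA []
9 tab [([208, 192, 26, 12, 158], [220.7, 197.7])]
9 key [([300, 211, 11, 8, 72], [305.1, 214.3]), ([296, 219, 20, 16, 240], [304.3, 226.9])]
9 ring [([223, 209, 11, 4, 19], [228.4, 211.1])]
9 jarB []
9 jarA []
[108.06666667 116.93333333 134.33333333]
[111.93333333 120.86666667 138.6       ]
[ 8.4504386  10.70175439 13.82236842]
```

```bash
python3 - <<'E'
from h import *
a=cv2.imread('pics/s9.png');s0=cv2.imread('pics/s0.png')
for n,(x0,y0,x1,y1) in {'jarB':(340,242,366,304),'jarA':(364,196,386,222),'key':(298,208,316,240)}.items():
  r=cv2.matchTemplate(a[y0-15:y1+15,x0-15:x1+15],s0[y0:y1,x0:x1],cv2.TM_CCOEFF_NORMED);_,v,_,l=cv2.minMaxLoc(r);print(n,round(v,3),np.array(l)-15)
manip.sign_off();print(manip.sense()['t'])
E
```

```text
jarB 0.997 [0 0]
jarA 1.0 [0 0]
key 0.821 [-1  0]
the job is handed in; nothing more can be done
the job is handed in; nothing more can be done
```

I ran the whole task and handed it in at about 63 s; the system reports no verdict.

- **Opening and loading:** The key pushed the catch through the plain hole, at the second try, and the lid sprang open fully. I put the one dropper bottle, the blue bottle, the pill jar and the carton in the bay. The second dropper bottle was absent. The pill jar had been knocked about 2.5 cm aside, so I measured it again before grasping it.
- **Closing, timer and key:** I drew the lid down by its tab until it caught, pressed the timer button to its stop with the key, and stood the key back in its block.

**Last checks**
- The lid tab is at the same pixels as at the start, so the lid is shut and caught.
- The colour inside the timer hole is close to what it was at the start, so the button appears to be out. I could not measure its travel directly.
- Both spice jars match their starting picture with no shift, and the arm is clear of everything.
- The key match is weaker (0.82, 1 pixel off). I read that as a 1–2 mm shift inside the hole's clearance; its flange met the block's top with the tip about 1 mm above the worktop.

**What went wrong**
- The first push at the release hole landed on the deck with 44 N.
- While I lowered onto the carton, the gripper stopped early, most likely on a spice jar's cap. The carton slid about 1 cm and I held it shallowly.
- The press on the lid reached 113 N, close to the 120 N limit.

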